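Take the dry lotus panel off the drying rack

ROBOT

A 6-joint arm with a two-finger parallel gripper is mounted at the origin on the work surface. World frame = base frame: x ahead of the robot, y to its left, z up, the work surface at z = 0. Lengths are in m, angles in rad, forces in N, time in s.
With the tool pointing down it reaches from about 0.375 to 0.9 m from the base axis. Payload 3.1 kg.
Tool frame: the origin (TCP) lies at the very end of the fingers, on their centre line; the grasp point (between the pads) lies 19 mm behind it; z points along the fingers, y is the direction in which the jaws open and shut (so a half turn about z gives the same grasp; the last joint's range is limited). The gripper opens to 85 mm and grips with 20 to 120 N. Pads are 22 mm wide; open, the fingers measure 114 mm over their backs; the gripper's body (76 mm by 85 mm) begins 54 mm behind the grasp point. The pads swing forward as they close: fully open they stand 13 mm farther back than shut.
Start: joints at [-1.315, 0.527, 1.433, -0, 1.181, -0.178], TCP at [0.263, -0.567, 0.231] pointing down, gripper open.
Joint ranges: [-3.08, 3.08], [-0.75, 2.2], [0.22, 2.44], [-1.43, 4.57], [0, 2.65], [-2.85, 2.85]. Speed limits (rad/s): [2.79, 2.79, 3.14, 3.14, 3.14, 3.14].

INTERFACE

Orientations are given as a unit quaternion [x, y, z, w].
In Python, from station import manip gives the robot as it stands.
- The arm moves only by the tool send_rows, never from a script. Its argument "motion" is a list of rows, each an object with "gripper": the finger opening in mm, from 0 to 85.4; "travel": the shift along the tool's x, y, z in mm, a list of three; "rotation": the turn, a rotation vector about the tool's x, y, z in degrees, a list of three. In form: [{"gripper": gripper, "travel": [x, y, z], "rotation": [ax, ay, az]}, ...]. A call has 1 to 12 rows; each row shifts and turns the commanded pose from where the row before left it, along the tool's axes as they then stand; what a row does not reach is not made up. A row lasts 1/12 s, in which the tool goes at most 41.7 mm and 7.16 degrees, less where a joint would pass 70% of its speed; a pose out of reach is approached as far as the arm can. A call is refused whole if a number of a shift passes 41.7 or a number of a turn 7.16, either way. A call with a gripper value outside its range is refused whole. The fingers move at their own pace and stop on an object; "newtons" is the grip in N (left out, the last holds). Time passes only in rows, so rows that do not move let the fingers close. It gives the time, the measured TCP pose, the force and the opening at its end, in the units of the state.
- manip.sense(): the state, without advancing time (a new reading comes with each control period).
- manip.snapshot(name): name is "side" or "top"; returns the picture (384x512x3 uint8, red, green, blue); there is no depth.
- manip.calibration(name): a dict with "fx", "fy", "cx", "cy" (pixels), "k1" (the pictures are not rectified: a ray, as slopes to the right and down, at radius r is drawn at 1 + k1 r^2 times it, then the intrinsics apply), "cam_to_world" (4x4, takes a point from camera to world coordinates). Camera axes: x right, y down, z forward; pixel columns grow to the right and rows downward; lengths in m; the calibration is good to about 2 mm. A picture is of the moment at which its call begins. calibration takes no time and is no camera call.
- manip.sign_off(): hands the job in, once; it reports no verdict.
The state is a dict: "t": time; "q": joint angles; "qd": joint speeds; "tau": joint torques, N m; "tcp_pos": TCP position; "tool_rot": TCP orientation; "force": force on the tool from outside, world axes, zero at the start; "ft_torque": the same for the moment, N m; "finger_gap": opening from 0.0 (shut) to 1.0 (fully open).
Only numpy, scipy, OpenCV 4.12 (cv2) and the standard library are available. Lean on these libraries where they do the work, as an engineer would, in place of code of your own. Each camera call takes 0.05 s, during which the arm holds its last target. There are 200 camera calls.

TASK

The dark lotus panel hanging on the drying rack is dry: lift it up and off its hook and stand it upright in the empty slot of the dowel stand, on edge between the dowels with its whole foot down on the base board. Lower it gently rather than dropping it, and leave the other panels and everything else on the bench where they are.

Things in the scene. Friction and masses are not known exactly. Their poses are not given: they have to be found in the camera images.
- panel_lotus: to move: dark carved wood, lotus rosettes, 100 mm wide (x), 18 thick (y), 185 tall (z), 0.2-0.35 kg; origin: centre of its underside. Hangs by its eye from any one of the rack's three hooks, its x along the rack's x (narrow edge to the robot), underside 66 mm up. Faces and ends alike: may stand either way round. The lamp bar leaves room only for a tilted tool at its near top corner
- panel_lotus_eye (a point): centre of the brass eye on the middle of the lotus panel's top edge, 209 mm above the panel's origin: ring of 4 mm wire, mean diameter 36 mm, in the plane across the panel (normal to the panel's x), so that the hook passes through it along x
- rack: fixed wooden drying rack; origin on the bench below the middle hook, x away from the robot, y along the row, z up. Hooks at y = -115, 0, 115 mm. Behind them a rail board (x 41 to 61, z 284 to 318, y -205 to 205 mm); posts and 24 mm high feet at y = -190 and 190, x -15 to 145. Above: an LED lamp bar along y, x -45 to -20, z 370 to 391, y -205 to 205 mm, on two arms from the posts
- hook_middle (a point): seat of the middle hook (the three are alike), 288 mm above the bench, axes as the rack. 6 mm wire; level seat x -5 to 6 mm; in front an upturned tip, ending at x -18 and 15 mm above the seat. An eye comes off towards -x once raised 15 mm or more; about 25 mm is free before its lower side meets the hook
- stand: fixed dowel stand: wooden base 150 (x) by 200 (y) by 22 mm thick; origin under its centre on the bench, z up. Two slots along x: at y = +45 mm (empty) and y = -45 mm (holds panel_stood). Each has two pairs of 10 mm dowels, at x = -35 and 35 mm, 24 mm clear between the two of a pair, round tops 87 mm above the bench
- slot_empty (a point): centre of the empty slot on the top face of the base board, 22 mm above the bench; x along the slot, z up. The centre of a well stood panel's underside is here
- panel_vine: pale panel with a vine, hanging on the rack, same size, eye and origin as the lotus panel; stays hanging
- panel_fret: pale panel with a diagonal lattice, hanging on the rack, same size, eye and origin as the lotus panel; stays hanging
- panel_stood: mid-brown panel with a vine, standing in the other slot of the stand, same size, eye and origin as the lotus panel; stays there
- mallet: round carver's mallet lying on the bench, 230 mm long, head 76 mm across; origin on the bench at the outer end of its head, handle along +x
- hammer: claw hammer lying on the bench, 260 mm long, handle to its -x; origin on the bench near its middle
- oil_tin: tin with a yellow label standing on the bench, 72 mm across, 120 mm high; origin under its centre
- pencil_jar: green glass jar with pencils, 72 mm across, 165 mm high in all; origin under its centre

How it is judged:
By the outcome, as a careful person would: the job done as asked, in the order asked, and still so for the second after the job is handed in, with the robot touching nothing.
It also fails if it takes over 46 s, if anything falls off the work surface, if the arm or the gripper's body presses on something with over 40 N, if the wrist force passes 120 N, or if a joint passes its speed limit or range.

## Working session

There is one attempt and no reset: what is moved stays moved. The work goes in short steps, Python scripts to look and compute and a tool call to move; the robot and the scene stay as the last step left them, time stands still between calls to the robot, and variables do not carry over. Pictures are saved under pics/ and viewed, about 8 in all and at most 12, crops included, and the job is handed in when it is done.

Besides the shell and the picture viewer there is one more tool, called after "Call:" by a JSON object that holds its "name" and its "arguments", one argument or row to a line. send_rows: Moves the arm, as the interface text tells. Its arguments: {"type":"object","properties":{"motion":{"type":"array","items":{"type":"object","properties":{"gripper":{"type":"number"},"travel":{"type":"array","items":{"type":"number"}},"rotation":{"type":"array","items":{"type":"number"}}}}},"newtons":{"type":"number"}},"required":["motion"]}

```bash
mkdir -p pics; ls; python3 - <<'E'
from station import manip
import cv2,numpy as np
for n in("side","top"):
    cv2.imwrite(f"pics/{n}0.png",manip.snapshot(n)[:,:,::-1]); c=manip.calibration(n); print(n,{k:np.round(v,4).tolist() for k,v in c.items()})
print(manip.sense())
E
```

```text
pics
side {'fx': 475.5023, 'fy': 475.5023, 'cx': 255.1858, 'cy': 188.1329, 'k1': 0.0434, 'cam_to_world': [[-0.6047, -0.5597, 0.5666, -0.3267], [-0.7964, 0.4233, -0.4318, 0.6613], [0.0018, -0.7124, -0.7017, 1.2448], [0.0, 0.0, 0.0, 1.0]]}
top {'fx': 466.152, 'fy': 466.152, 'cx': 254.9947, 'cy': 196.8666, 'k1': -0.113, 'cam_to_world': [[-0.0036, -0.9984, 0.0566, 0.4707], [-1.0, 0.0033, -0.0051, 0.0212], [0.0049, -0.0566, -0.9984, 1.8142], [0.0, 0.0, 0.0, 1.0]]}
{'t': 0.1, 'q': array([-1.31553444e+00,  5.28357319e-01,  1.43377812e+00,  7.91093014e-06,
        1.18142570e+00, -1.78510057e-01]), 'qd': array([-0.00036924, -0.00211699, -0.00315474,  0.00060347, -0.00089802,
       -0.00051353]), 'tau': array([-5.51625783e-05, -4.43304420e+01, -1.78586322e+01, -3.02811450e-04,
        3.94607559e-03,  9.82345682e-06]), 'tcp_pos': array([ 0.2625412 , -0.56646586,  0.23043999]), 'tool_rot': array([ 9.76572140e-01,  2.15188026e-01, -3.41066979e-05, -9.83657627e-04]), 'force': array([-1.12908414,  0.5806821 ,  0.54825538]), 'ft_torque': array([ 0.02458477, -0.01501049,  0.03490875]), 'finger_gap': 1.0009291815551309}
```

View pics/side0.png

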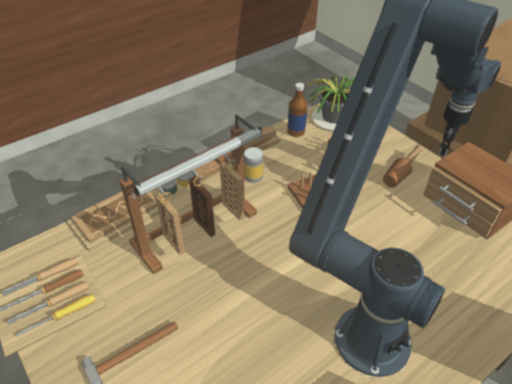

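View pics/top0.png

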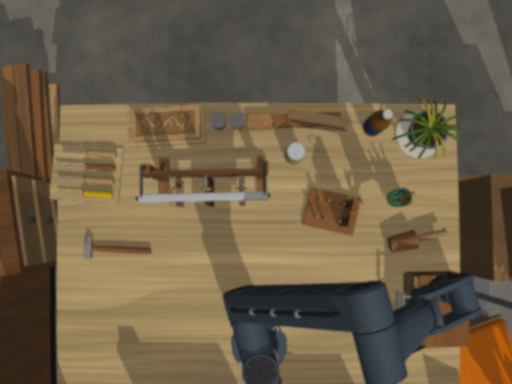

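The side view shows the dark panel on the middle hook (about 203,207), with the stand at about (310,190), half hidden behind the arm. In the top view the rack is at cols 140–268 and rows 155–203, and the stand is at about (332,210). I'll enlarge both.

```bash
python3 - <<'E'
import cv2,numpy as np
t=cv2.imread("pics/top0.png");s=cv2.imread("pics/side0.png")
r=lambda a,k:cv2.resize(a,None,fx=k,fy=k,interpolation=cv2.INTER_CUBIC)
a=r(t[145:215,130:280],5.2)[:,:780]; b=r(t[180:240,295:365],5); 
c=r(s[140:205,270:340],5)
h=min(b.shape[0],c.shape[0])
bc=np.hstack([b[:h],c[:h]]); 
cv2.imwrite("pics/stand.png",bc)
cv2.imwrite("pics/rack.png",np.vstack([r(t[150:210,130:280],4)[:, :600],r(s[110:280,110:280],2.0)[:340].repeat(1,1) if 0 else cv2.copyMakeBorder(r(s[120:275,115:280],2.3),0,0,0,600-int(165*2.3+.5),cv2.BORDER_CONSTANT)[:357,:600]]))
E
```

```text
(no output)
```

View pics/stand.png

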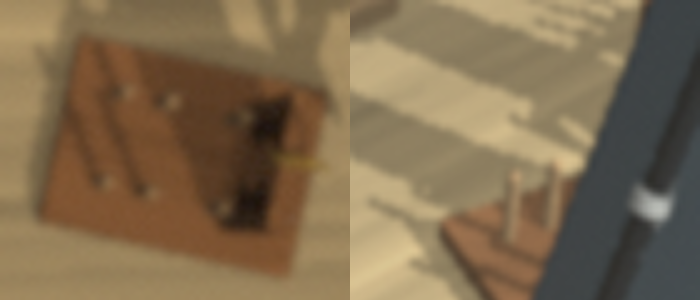

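View pics/rack.png

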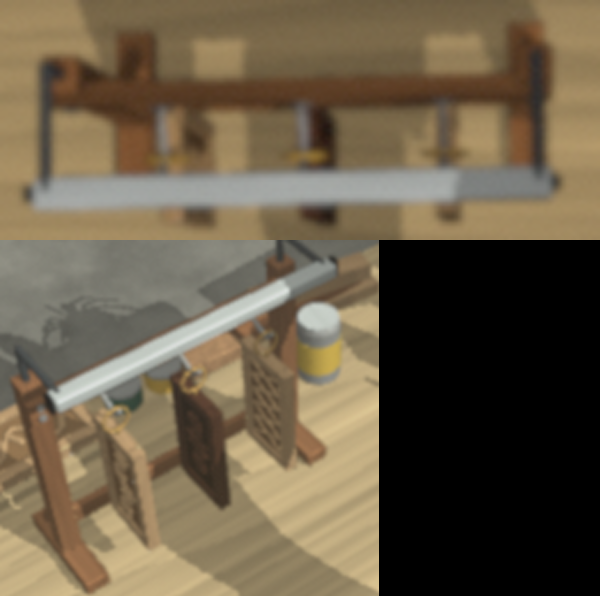

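The middle panel is the dark lotus, with its eye at about (207,189) in the top view and (197.6,181) in the side view. The empty slot is the left one (+y): its dowel tops in the top view are at about (320,198.4), (329.4,200), (316,216) and (324.6,218).

```bash
cat > h.py <<'E'
from station import manip
import numpy as np, cv2
from scipy.optimize import least_squares, brentq
C={n:manip.calibration(n) for n in("side","top")}
def ray(n,u,v):
    c=C[n]; d=np.array([(u-c["cx"])/c["fx"],(v-c["cy"])/c["fy"]]); rd=np.hypot(*d)
    r=brentq(lambda r:r*(1+c["k1"]*r*r)-rd,0,1.5); d=d*(r/rd)
    T=np.array(c["cam_to_world"]); w=T[:3,:3]@[*d,1]; return T[:3,3],w/np.linalg.norm(w)
def plane(n,u,v,z):
    o,d=ray(n,u,v); return o+d*(z-o[2])/d[2]
def tri(pt,ps):
    A=[];b=[]
    for n,p in(("top",pt),("side",ps)):
        o,d=ray(n,*p);P=np.eye(3)-np.outer(d,d);A.append(P);b.append(P@o)
    x=np.linalg.lstsq(np.vstack(A),np.hstack(b),rcond=None)[0]
    return x,[np.linalg.norm(a@x-q)*1e3 for a,q in zip(A,b)]
def proj(n,X):
    c=C[n];T=np.array(c["cam_to_world"]);p=T[:3,:3].T@(np.array(X)-T[:3,3]);d=p[:2]/p[2];d=d*(1+c["k1"]*d@d);return d*[c["fx"],c["fy"]]+[c["cx"],c["cy"]]
E
python3 - <<'E'
from h import *
np.set_printoptions(precision=4,suppress=True)
for n in C:
    im=cv2.imread(f"pics/{n}0.png");H=cv2.cvtColor(im,cv2.COLOR_BGR2HSV).astype(int)
    x0,x1,y0,y1=(160,256,180,196) if n=="top" else (150,245,140,200)
    m=((H[...,0]>=14)&(H[...,0]<=24)&(H[...,1]>125)&(H[...,2]>90)).astype(np.uint8);k=np.zeros_like(m);k[y0:y1,x0:x1]=1
    N,L,S,Ce=cv2.connectedComponentsWithStats(m*k)
    print(n,[(S[i].tolist(),Ce[i].round(1).tolist()) for i in range(1,N) if S[i,4]>3])
print("eye",tri((207,188.75),(197.6,180.9)), [plane("top",u,v,.275) for u,v in((171.5,189.2),(207,188.75),(241.5,188.2))])
print("lamp",[plane("top",u,v,.38) for u,v in((138,197.5),(268.7,195.75))])
D=[(320,198.4),(329.4,200),(316,216),(324.6,218)]
P=np.array([plane("top",*d,.087) for d in D]);print("dowels",P,P.mean(0))
print("tri dowel",tri(D[2],(303,175)),tri(D[3],(303,175)),tri(D[0],(303,175)),"|",tri(D[0],(311,172.6)),tri(D[1],(311,172.6)))
B=np.array([plane("top",*d,.022) for d in((311,187),(360,199),(353,235.6),(302.6,223.4))]);print("base",B,B.mean(0))
yaw=[np.arctan2(*(P[a]-P[b])[1::-1]) for a,b in((0,2),(1,3))]+[np.arctan2(*(B[a]-B[b])[1::-1]) for a,b in((0,3),(1,2))];print("yaw",np.degrees(yaw))
E
```

```text
side [([244, 165, 1, 9, 9], [244.0, 169.0]), ([179, 181, 11, 5, 41], [184.1, 183.2]), ([198, 184, 3, 2, 6], [199.0, 184.5])]
top [([160, 183, 3, 2, 4], [160.8, 183.8]), ([164, 183, 4, 3, 6], [165.8, 184.0]), ([165, 187, 5, 5, 20], [166.9, 189.0]), ([206, 187, 6, 4, 16], [208.2, 188.6]), ([242, 187, 3, 2, 4], [243.0, 187.8]), ([172, 188, 6, 4, 19], [174.4, 189.4]), ([202, 188, 3, 3, 7], [203.0, 188.7])]
eye (array([0.5877, 0.1757, 0.2678]), [np.float64(3.1378400917049416), np.float64(3.137840091705274)]) [array([0.5843, 0.2905, 0.275 ]), array([0.5854, 0.1724, 0.275 ]), array([0.5868, 0.058 , 0.275 ])]
lamp [array([0.5512, 0.3767, 0.38  ]), array([ 0.5553, -0.0283,  0.38  ])]
dowels [[ 0.562  -0.2294  0.087 ]
 [ 0.556  -0.2645  0.087 ]
 [ 0.4967 -0.2138  0.087 ]
 [ 0.4891 -0.2458  0.087 ]] [ 0.5259 -0.2384  0.087 ]
tri dowel (array([ 0.5051, -0.1945,  0.146 ]), [np.float64(14.550937556266899), np.float64(14.550937556266769)]) (array([ 0.5066, -0.2158,  0.1345]), [np.float64(28.75328079289751), np.float64(28.753280792897446)]) (array([ 0.5619, -0.2304,  0.0829]), [np.float64(0.51424793762254), np.float64(0.5142479376228962)]) | (array([ 0.5516, -0.2387,  0.0978]), [np.float64(14.64963989854489), np.float64(14.649639898544239)]) (array([ 0.5566, -0.2656,  0.0789]), [np.float64(0.3595691342699914), np.float64(0.35956913426995124)])
base [[ 0.6097 -0.2044  0.022 ]
 [ 0.5626 -0.3949  0.022 ]
 [ 0.4213 -0.3655  0.022 ]
 [ 0.4694 -0.1706  0.022 ]] [ 0.5158 -0.2838  0.022 ]
yaw [-13.446  -15.6442 -13.5532 -11.7321]
```

```bash
cat >> h.py <<'E'
from scipy.linalg import logm,expm
from scipy.spatial.transform import Rotation as R
G=19.0
def pose(g,yaw,down):  # grasp point (m), heading deg, deg below horizontal -> TCP pose (mm)
    y,d=np.radians([yaw,down]); z=np.array([np.cos(d)*np.cos(y),np.cos(d)*np.sin(y),-np.sin(d)]); Y=np.array([np.sin(y),-np.cos(y),0])
    T=np.eye(4);T[:3,:3]=np.column_stack([np.cross(Y,z),Y,z]);T[:3,3]=np.array(g)*1e3+G*z;return T
def cur():
    s=manip.sense();T=np.eye(4);T[:3,:3]=R.from_quat(s["tool_rot"]).as_matrix();T[:3,3]=s["tcp_pos"]*1e3;return T
def plan(goals,ns):
    T=cur()
    for Gl,n in zip(goals,ns):
        for k in ([n] if n else range(1,60)):
            r=np.real(expm(logm(np.linalg.inv(T)@Gl)/k)); t=np.round(r[:3,3],1); v=np.round(np.degrees(R.from_matrix(r[:3,:3]).as_rotvec()),2)
            if np.linalg.norm(t)<38 and np.linalg.norm(v)<6.9: break
        r[:3,3]=t; r[:3,:3]=R.from_rotvec(np.radians(v)).as_matrix(); path=[]
        for i in range(k): T=T@r; path.append(T[:3,3])
        print(k,"x travel",t.tolist(),"rot",v.tolist(),"minmax",np.min(path,0).round(),np.max(path,0).round())
def st():
    s=manip.sense();T=cur();g=T[:3,3]-G*T[:3,2]
    print("t",round(s["t"],2),"grasp",g.round(1),"tcp",T[:3,3].round(1),"z",T[:3,2].round(3),"x",T[:3,0].round(3),"F",s["force"].round(1),"gap",round(s["finger_gap"],3),"q",s["q"].round(2))
E
python3 - <<'E'
from h import *
A=pose((.47,-.28,.43),-15,40);B=pose((.44,.1735,.33),.6,40);Cc=pose((.46,.1735,.226),.6,40)
plan([A,B,Cc],[None]*3)
E
```

```text
11 x travel [29.5, -21.7, -7.9] rot [-1.59, 4.36, 3.38] minmax [ 280. -534.  238.] [ 484. -284.  417.]
13 x travel [-10.4, -34.7, -0.5] rot [0.92, -0.0, -0.77] minmax [ 454. -249.  318.] [488. 174. 410.]
3 x travel [-22.1, 0.1, 27.5] rot [-0.0, -0.01, 0.0] minmax [461. 174. 214.] [475. 174. 283.]
```

Call:
{"name": "send_rows", "arguments": {
  "motion": [
    {"travel": [0,0,-40],"rotation": [0,0,0],"gripper": 85},
    {"travel": [29.5,-21.7,-8],"rotation": [-1.6,4.4,3.4],"gripper": 85},
    {"travel": [29.5,-21.7,-8],"rotation": [-1.6,4.4,3.4],"gripper": 85},
    {"travel": [29.5,-21.7,-8],"rotation": [-1.6,4.4,3.4],"gripper": 85},
    {"travel": [29.5,-21.7,-8],"rotation": [-1.6,4.4,3.4],"gripper": 85},
    {"travel": [29.5,-21.7,-8],"rotation": [-1.6,4.4,3.4],"gripper": 85},
    {"travel": [29.5,-21.7,-8],"rotation": [-1.6,4.4,3.4],"gripper": 85},
    {"travel": [29.5,-21.7,-8],"rotation": [-1.6,4.4,3.4],"gripper": 85},
    {"travel": [29.5,-21.7,-8],"rotation": [-1.6,4.4,3.4],"gripper": 85},
    {"travel": [29.5,-21.7,-8],"rotation": [-1.6,4.4,3.4],"gripper": 85},
    {"travel": [29.5,-21.7,-8],"rotation": [-1.6,4.4,3.4],"gripper": 85},
    {"travel": [29.5,-21.7,-8],"rotation": [-1.6,4.4,3.4],"gripper": 85}
  ]
}}

```text
t: 1.1
tcp_pos: [0.4831, -0.2834, 0.4599]
tool_rot: [0.896, -0.122, 0.424, 0.055]
force: [0.2, -1.3, 0.2]
finger_gap: 0.996
```

```bash
python3 - <<'E'
from h import *
st()
B=pose((.44,.1735,.33),.6,40);plan([B],[None])
E
```

```text
t 1.1 grasp [ 468.9 -279.6  471.9] tcp [ 483.1 -283.4  459.9] z [ 0.746 -0.203 -0.634] x [ 0.61  -0.171  0.773] F [ 0.2 -1.3  0.2] gap 0.996 q [-1.03 -0.04  1.88  0.86  0.79  0.34]
13 x travel [-13.0, -34.6, 1.6] rot [0.94, -0.05, -0.8] minmax [ 455. -248.  317.] [488. 174. 449.]
```

Call:
{"name": "send_rows", "arguments": {
  "motion": [
    {"travel": [-13,-34.6,1.6],"rotation": [0.9,0,-0.8],"gripper": 85},
    {"travel": [-13,-34.6,1.6],"rotation": [0.9,0,-0.8],"gripper": 85},
    {"travel": [-13,-34.6,1.6],"rotation": [0.9,0,-0.8],"gripper": 85},
    {"travel": [-13,-34.6,1.6],"rotation": [0.9,0,-0.8],"gripper": 85},
    {"travel": [-13,-34.6,1.6],"rotation": [0.9,0,-0.8],"gripper": 85},
    {"travel": [-13,-34.6,1.6],"rotation": [0.9,0,-0.8],"gripper": 85},
    {"travel": [-13,-34.6,1.6],"rotation": [0.9,0,-0.8],"gripper": 85},
    {"travel": [-13,-34.6,1.6],"rotation": [0.9,0,-0.8],"gripper": 85},
    {"travel": [-13,-34.6,1.6],"rotation": [0.9,0,-0.8],"gripper": 85},
    {"travel": [-13,-34.6,1.6],"rotation": [0.9,0,-0.8],"gripper": 85},
    {"travel": [-13,-34.6,1.6],"rotation": [0.9,0,-0.8],"gripper": 85},
    {"travel": [-13,-34.6,1.6],"rotation": [0.9,0,-0.8],"gripper": 85}
  ]
}}

```text
t: 2.1
tcp_pos: [0.4585, 0.1217, 0.3288]
tool_rot: [0.908, 0.004, 0.418, -0.008]
force: [-0.1, -0.5, 0.6]
finger_gap: 0.992
```

```bash
python3 - <<'E'
from h import *
st()
B=pose((.43,.1735,.24),.6,40);plan([B],[None])
for n in C: cv2.imwrite(f"pics/{n}1.png",manip.snapshot(n)[:,:,::-1])
s=cv2.imread("pics/side1.png");t=cv2.imread("pics/top1.png")
r=lambda a,k:cv2.resize(a,None,fx=k,fy=k,interpolation=cv2.INTER_CUBIC)
a=r(s[110:280,110:280],3)[:500];b=r(s[150:230,270:350],3);c=r(t[180:240,290:370],3)
a=a[:,:510];o=np.zeros((500,760,3),np.uint8);o[:,:510]=a;o[:240,512:752]=b;o[250:430,512:752]=c
cv2.imwrite("pics/c1.png",o)
E
```

```text
t 2.1 grasp [444.1 121.3 341.1] tcp [458.5 121.7 328.8] z [ 0.76   0.019 -0.65 ] x [0.65  0.001 0.76 ] F [-0.1 -0.5  0.6] gap 0.992 q [0.02 0.02 2.26 0.69 0.   0.9 ]
4 x travel [-21.5, -12.9, 13.9] rot [-0.16, 0.13, -0.09] minmax [445. 135. 228.] [455. 174. 304.]
```

View pics/c1.png

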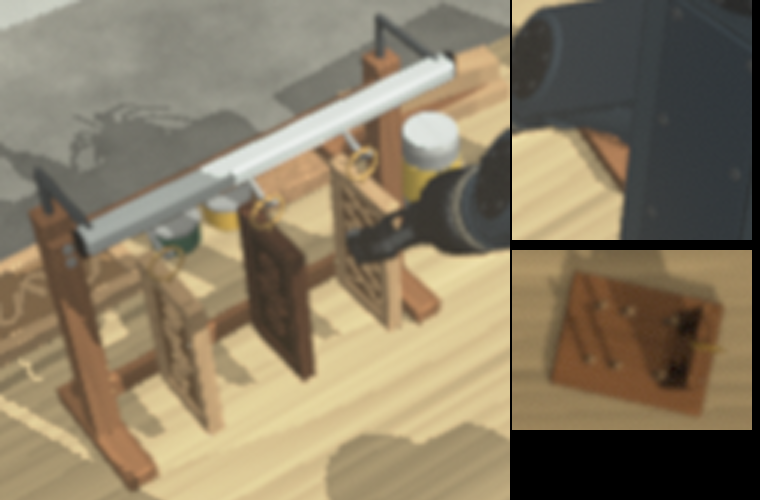

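q5 has reached its lower limit (0): 40° of tilt is too flat this close in. I'll fit a simple kinematic model from the readings so I can choose a feasible tilt.

```bash
cat >> h.py <<'E'
def fk(p,q):
    a1,h,L1,L2,a3,d,L3=p
    R1=R.from_euler('z',q[0]);e=q[1]+q[2]
    W=np.array([a1+L1*np.sin(q[1])+L2*np.sin(e)+a3*np.cos(e),d,h+L1*np.cos(q[1])+L2*np.cos(e)-a3*np.sin(e)])
    Rt=R1*R.from_euler('y',e)*R.from_euler('z',q[3])*R.from_euler('y',q[4])*R.from_euler('z',q[5])
    return R1.apply(W)+L3*Rt.apply([0,0,1]),Rt
QS=[([-1.31553444,.528357319,1.43377812,0,1.1814257,-.17851],[.2625412,-.56646586,.23043999])]
E
python3 - <<'E'
from h import *
s=manip.sense();np.set_printoptions(precision=4,suppress=True)
# full-precision readings: start and now (plus rounded pose A)
D=QS+[(s["q"],s["tcp_pos"]),([-1.03,-.04,1.88,.86,.79,.34],[.4831,-.2834,.4599])]
for q,x in D: print(fk([0,.3,.4,.4,0,.11,.25],q)[1].as_matrix()[:,2])
print(s["q"])
w=[1,1,.15]
f=lambda p:np.hstack([wi*(fk(p,q)[0]-x) for (q,x),wi in zip(D,w)])
r=least_squares(lambda p:np.hstack([f(p),1e-3*np.array([p[0],p[4]])]),[0,.2,.4,.4,0,.11,.25]);print(r.x,f(r.x)*1e3)
E
```

```text
[-0.0005  0.0019 -1.    ]
[ 0.7626  0.0164 -0.6467]
[ 0.7474 -0.1989 -0.634 ]
[0.0197 0.017  2.2554 0.6889 0.0021 0.8934]
[0.0043 0.2835 0.5833 0.3922 0.1203 0.111  0.2959] [-0.0196 -0.0176  0.0462 -0.0047 -0.0223 -0.0126  0.2373  0.1961 -0.224 ]
```

```bash
cat >> h.py <<'E'
PK=[.0043,.2835,.5833,.3922,.1203,.111,.2959]
lo=[-3.08,-.75,.22,-1.43,0,-2.85];hi=[3.08,2.2,2.44,4.57,2.65,2.85]
def ik(T,q0):
    def f(q):
        x,Rt=fk(PK,q);return np.hstack([(x-T[:3,3]/1e3)*5,(Rt.inv()*R.from_matrix(T[:3,:3])).as_rotvec()])
    return least_squares(f,np.clip(q0,np.array(lo)+.01,np.array(hi)-.01),bounds=(lo,hi))
E
python3 - <<'E'
from h import *
np.set_printoptions(precision=2,suppress=True)
for dn in(45,50,55,60):
  for nm,g,y in(("grasp",(.551,.1735,.221),.6),("lift",(.551,.1735,.241),.6),("exit",(.435,.1735,.241),.6),("exityaw",(.42,.17,.245),25),("mid",(.46,-.05,.28),-6),("over",(.489,-.23,.30),-13.5),("place",(.489,-.23,.177),-13.5)):
    b=min((ik(pose(g,y,dn),q0) for q0 in ([0,.2,2.1,.4,.6,.5],[-.5,.2,2,.4,.8,0],[.2,.3,2,-.3,.6,-.3])),key=lambda r:r.cost)
    print(dn,nm,b.x,"err %.3f"%np.sqrt(2*b.cost))
E
```

```text
45 grasp [ 0.16  0.45  2.1   3.68  0.21 -0.42] err 0.000
45 lift [ 0.16  0.4   2.08  3.89  0.16 -0.63] err 0.000
45 exit [ 0.24  0.32  2.31  3.69  0.31 -0.37] err 0.000
45 exityaw [-0.1   0.27  2.4   2.12  0.44  0.58] err 0.000
45 mid [-0.54  0.16  2.32  1.81  0.31  1.  ] err 0.000
45 over [-0.87  0.22  2.11  1.29  0.45  1.4 ] err 0.000
45 place [-0.87  0.55  2.24  2.16  0.53  0.43] err 0.000
50 grasp [ 0.16  0.43  2.04  4.5   0.1  -1.25] err 0.000
50 lift [ 0.16  0.38  2.03 -1.15  0.1  -1.88] err 0.000
50 exit [ 0.22  0.26  2.22 -1.43  0.13 -1.55] err 0.046
50 exityaw [-0.06  0.23  2.33  1.74  0.32  1.  ] err 0.000
50 mid [-0.51  0.14  2.26  1.24  0.27  1.6 ] err 0.000
50 over [-0.84  0.21  2.05  0.96  0.46  1.74] err 0.000
50 place [-0.84  0.5   2.18  1.93  0.4   0.7 ] err 0.000
55 grasp [ 0.15  0.41  1.99 -0.54  0.16 -2.49] err 0.000
55 lift [ 0.15  0.37  1.97 -0.39  0.21 -2.64] err 0.000
55 exit [ 0.21  0.26  2.2  -0.95  0.14 -2.04] err 0.000
55 exityaw [-0.03  0.21  2.27  1.18  0.28  1.58] err 0.000
55 mid [-0.48  0.13  2.19  0.73  0.32  2.12] err 0.000
55 over [-0.81  0.21  1.99  0.69  0.52  2.03] err 0.000
55 place [-0.81  0.48  2.13  1.54  0.32  1.11] err 0.000
60 grasp [ 0.14  0.4   1.93 -0.23  0.29 -2.8 ] err 0.000
60 lift [ 0.14  0.37  1.91 -0.2   0.35 -2.84] err 0.000
60 exit [ 0.2   0.24  2.15 -0.38  0.25 -2.61] err 0.000
60 exityaw [0.   0.2  2.2  0.7  0.33 2.09] err 0.000
60 mid [-0.46  0.13  2.13  0.44  0.42  2.43] err 0.000
60 over [-0.79  0.21  1.93  0.49  0.59  2.24] err 0.000
60 place [-0.79  0.46  2.07  1.05  0.31  1.63] err 0.000
```

```bash
cat >> h.py <<'E'
_fk=fk
def fk(p,q):
    x,r=_fk(p,q);return x,r*R.from_euler('z',np.pi)
def walk(way,q,n=12):   # way: list of (grasp,yaw,down); continuation IK, prints joint state and worst step per waypoint
    way=[(np.array(g,float),y,d) for g,y,d in way]
    for a,b in zip(way,way[1:]):
        ms=0;e=0;m5=9
        for k in range(1,n+1):
            f=k/n;r=ik(pose(a[0]+(b[0]-a[0])*f,a[1]+(b[1]-a[1])*f,a[2]+(b[2]-a[2])*f),q)
            ms=max(ms,abs(r.x-q).max());e=max(e,np.sqrt(2*r.cost));q=r.x;m5=min(m5,q[4])
        print(b,"q",q.round(2),"maxstep %.2f err %.3f minq5 %.2f"%(ms,e,m5))
    return q
E
python3 - <<'E'
from h import *
q=manip.sense()["q"];x,r=fk(PK,q);T=cur();print(x*1e3-T[:3,3],np.degrees((r.inv()*R.from_matrix(T[:3,:3])).as_rotvec()))
for dn in(30,35,40):
  for Y in(40,-40):
    print("----",dn,Y)
    walk([((.444,.121,.341),1.2,40.5),((.444,.121,.36),Y,50),((.444,.121,.36),Y,dn),((.43,.1735,.30),.6,dn),((.44,.1735,.221),.6,dn),((.551,.1735,.221),.6,dn),((.551,.1735,.241),.6,dn),((.435,.1735,.241),.6,dn),((.46,-.05,.29),-6,dn),((.489,-.23,.3),-13.5,dn),((.489,-.23,.177),-13.5,dn)],q)
E
```

```text
[-0.00987361 -0.00125122  0.05975452] [ 2.11962482e-14 -4.63667929e-15 -9.00000000e+01]
---- 30 40
(array([0.444, 0.121, 0.36 ]), 40, 50) q [-0.35 -0.    2.08  0.82  0.86 -1.54] maxstep 2.08 err 0.000 minq5 0.09
(array([0.444, 0.121, 0.36 ]), 40, 30) q [-0.56  0.08  2.29  1.38  1.   -2.24] maxstep 0.06 err 0.000 minq5 0.86
(array([0.43  , 0.1735, 0.3   ]), 0.6, 30) q [ 0.05  0.18  2.42  2.88  0.46 -2.85] maxstep 0.24 err 0.171 minq5 0.46
(array([0.44  , 0.1735, 0.221 ]), 0.6, 30) q [ 0.04  0.44  2.44  2.93  0.67 -2.85] maxstep 0.03 err 0.245 minq5 0.48
(array([0.551 , 0.1735, 0.221 ]), 0.6, 30) q [ 0.03  0.52  2.23  2.89  0.59 -2.85] maxstep 0.04 err 0.238 minq5 0.59
(array([0.551 , 0.1735, 0.241 ]), 0.6, 30) q [ 0.03  0.47  2.22  2.89  0.54 -2.85] maxstep 0.00 err 0.192 minq5 0.54
(array([0.435 , 0.1735, 0.241 ]), 0.6, 30) q [ 0.04  0.37  2.44  2.9   0.61 -2.85] maxstep 0.04 err 0.227 minq5 0.55
(array([ 0.46, -0.05,  0.29]), -6, 30) q [-0.6   0.24  2.44  2.38  0.61 -2.76] maxstep 0.10 err 0.213 minq5 0.52
(array([ 0.489, -0.23 ,  0.3  ]), -13.5, 30) q [-0.96  0.32  2.28  2.04  0.71
[... 5334 characters left out ...]
array([0.551 , 0.1735, 0.221 ]), 0.6, 40) q [ 0.17  0.41  2.02 -1.43  0.12  1.55] maxstep 0.02 err 0.231 minq5 0.12
(array([0.551 , 0.1735, 0.241 ]), 0.6, 40) q [ 0.17  0.37  2.02 -1.43  0.12  1.55] maxstep 0.00 err 0.173 minq5 0.12
(array([0.435 , 0.1735, 0.241 ]), 0.6, 40) q [ 0.25  0.24  2.21 -1.43  0.17  1.61] maxstep 0.02 err 0.201 minq5 0.12
(array([ 0.46, -0.05,  0.29]), -6, 40) q [-0.32  0.12  2.25 -1.42  0.    1.27] maxstep 0.07 err 0.198 minq5 0.00
(array([ 0.489, -0.23 ,  0.3  ]), -13.5, 40) q [-0.61  0.22  2.11 -1.38  0.    1.13] maxstep 0.03 err 0.294 minq5 0.00
(array([ 0.489, -0.23 ,  0.177]), -13.5, 40) q [-0.91  0.59  2.28  2.26  0.67 -2.85] maxstep 2.78 err 0.297 minq5 0.00
```

```bash
sed -i "s/euler('z',np.pi)/euler('z',np.pi\/2)/" h.py; python3 - <<'E'
from h import *
q=manip.sense()["q"]
for dn in(30,38):
  for Y in(30,):
    print("----",dn,Y)
    walk([((.444,.121,.341),1.2,40.5),((.444,.121,.36),Y,45),((.444,.121,.36),Y,dn),((.43,.1735,.30),.6,dn),((.44,.1735,.221),.6,dn),((.551,.1735,.221),.6,dn),((.551,.1735,.241),.6,dn),((.435,.1735,.241),.6,dn),((.46,-.05,.29),-6,dn),((.489,-.23,.3),-13.5,dn),((.489,-.23,.177),-13.5,dn)],q)
print('---- steep')
walk([((.444,.121,.341),1.2,40.5),((.45,.121,.36),0,58),((.43,.1735,.30),.6,58),((.44,.1735,.221),.6,58),((.551,.1735,.221),.6,58),((.551,.1735,.241),.6,58),((.435,.1735,.241),.6,58),((.46,-.05,.29),-6,58),((.489,-.23,.3),-13.5,58),((.489,-.23,.177),-13.5,58)],q)
E
```

```text
---- 30 30
(array([0.444, 0.121, 0.36 ]), 30, 45) q [-0.33 -0.03  2.17  0.99  0.69  0.03] maxstep 0.57 err 0.000 minq5 0.06
(array([0.444, 0.121, 0.36 ]), 30, 30) q [-0.48  0.04  2.35  1.56  0.82 -0.66] maxstep 0.06 err 0.000 minq5 0.69
(array([0.43  , 0.1735, 0.3   ]), 0.6, 30) q [ 0.28  0.28  2.41  3.56  0.62 -1.78] maxstep 0.21 err 0.000 minq5 0.53
(array([0.44  , 0.1735, 0.221 ]), 0.6, 30) q [ 0.3   0.58  2.44  3.49  0.91 -1.63] maxstep 0.03 err 0.043 minq5 0.65
(array([0.551 , 0.1735, 0.221 ]), 0.6, 30) q [ 0.18  0.59  2.23  3.37  0.73 -1.65] maxstep 0.05 err 0.022 minq5 0.73
(array([0.551 , 0.1735, 0.241 ]), 0.6, 30) q [ 0.18  0.53  2.22  3.39  0.66 -1.68] maxstep 0.01 err 0.000 minq5 0.66
(array([0.435 , 0.1735, 0.241 ]), 0.6, 30) q [ 0.3   0.5   2.44  3.5   0.84 -1.66] maxstep 0.05 err 0.034 minq5 0.68
(array([ 0.46, -0.05,  0.29]), -6, 30) q [-0.6   0.24  2.44  2.38  0.61 -1.19] maxstep 0.14 err 0.109 minq5 0.54
(array([ 0.489, -0.23 ,  0.3  ]), -13.5, 30) q [-0.96  0.32  2.28  2.04  0.71 -1.01] maxstep 0.05 err 0.052 minq5 0.65
(array([ 0.489, -0.23 ,  0.177]), -13.5, 30) q
[... 1604 characters left out ...]
array([0.551 , 0.1735, 0.221 ]), 0.6, 58) q [ 0.15  0.41  1.96 -0.31  0.24  1.99] maxstep 0.06 err 0.000 minq5 0.15
(array([0.551 , 0.1735, 0.241 ]), 0.6, 58) q [ 0.15  0.37  1.94 -0.25  0.29  1.93] maxstep 0.01 err 0.000 minq5 0.24
(array([0.435 , 0.1735, 0.241 ]), 0.6, 58) q [ 0.2   0.25  2.17 -0.53  0.2   2.25] maxstep 0.04 err 0.000 minq5 0.20
(array([ 0.46, -0.05,  0.29]), -6, 58) q [-0.47  0.1   2.14  0.49  0.41  0.8 ] maxstep 0.18 err 0.000 minq5 0.20
(array([ 0.489, -0.23 ,  0.3  ]), -13.5, 58) q [-0.8   0.21  1.96  0.56  0.56  0.59] maxstep 0.04 err 0.000 minq5 0.43
(array([ 0.489, -0.23 ,  0.177]), -13.5, 58) q [-0.8   0.46  2.09  1.25  0.3  -0.15] maxstep 0.10 err 0.000 minq5 0.30
```

```bash
python3 - <<'E'
from h import *
plan([pose((.444,.121,.36),30,42),pose((.43,.1735,.28),.6,38)],[8,12])
E
```

```text
8 x travel [1.5, -1.0, -1.5] rot [2.71, -0.23, -2.46] minmax [457. 121. 332.] [459. 128. 347.]
12 x travel [-4.9, -4.0, 4.4] rot [-1.88, 0.33, 1.58] minmax [445. 131. 268.] [455. 174. 341.]
```

Call:
{"name": "send_rows", "arguments": {
  "motion": [
    {"travel": [1.5,-1,-1.5],"rotation": [2.7,-0.2,-2.5],"gripper": 85},
    {"travel": [1.5,-1,-1.5],"rotation": [2.7,-0.2,-2.5],"gripper": 85},
    {"travel": [1.5,-1,-1.5],"rotation": [2.7,-0.2,-2.5],"gripper": 85},
    {"travel": [1.5,-1,-1.5],"rotation": [2.7,-0.2,-2.5],"gripper": 85},
    {"travel": [1.5,-1,-1.5],"rotation": [2.7,-0.2,-2.5],"gripper": 85},
    {"travel": [1.5,-1,-1.5],"rotation": [2.7,-0.2,-2.5],"gripper": 85},
    {"travel": [1.5,-1,-1.5],"rotation": [2.7,-0.2,-2.5],"gripper": 85},
    {"travel": [1.5,-1,-1.5],"rotation": [2.7,-0.2,-2.5],"gripper": 85}
  ]
}}

```text
t: 2.87
tcp_pos: [0.4563, 0.1196, 0.3412]
tool_rot: [0.897, 0.186, 0.394, -0.079]
force: [0.7, -0.1, -0.9]
finger_gap: 0.994
```

```bash
python3 - <<'E'
from h import *
st()
plan([pose((.444,.121,.35),30,36),pose((.43,.1735,.28),.6,38)],[None,12])
E
```

```text
t 2.87 grasp [443.5 114.1 354. ] tcp [456.3 119.6 341.2] z [ 0.677  0.289 -0.677] x [0.62  0.27  0.736] F [ 0.7 -0.1 -0.9] gap 0.994 q [-0.31 -0.04  2.22  1.13  0.56 -0.03]
2 x travel [0.7, -3.9, 2.6] rot [2.67, 3.29, -2.03] minmax [457. 124. 339.] [457. 129. 340.]
12 x travel [-4.7, -3.9, 3.6] rot [-1.96, -0.16, 1.47] minmax [445. 132. 268.] [456. 173. 333.]
```

Call:
{"name": "send_rows", "arguments": {
  "motion": [
    {"travel": [0.7,-3.9,2.6],"rotation": [2.7,3.3,-2.0],"gripper": 85},
    {"travel": [0.7,-3.9,2.6],"rotation": [2.7,3.3,-2.0],"gripper": 85},
    {"travel": [-4.7,-3.9,3.6],"rotation": [-2,-0.2,1.5],"gripper": 85},
    {"travel": [-4.7,-3.9,3.6],"rotation": [-2,-0.2,1.5],"gripper": 85},
    {"travel": [-4.7,-3.9,3.6],"rotation": [-2,-0.2,1.5],"gripper": 85},
    {"travel": [-4.7,-3.9,3.6],"rotation": [-2,-0.2,1.5],"gripper": 85},
    {"travel": [-4.7,-3.9,3.6],"rotation": [-2,-0.2,1.5],"gripper": 85},
    {"travel": [-4.7,-3.9,3.6],"rotation": [-2,-0.2,1.5],"gripper": 85},
    {"travel": [-4.7,-3.9,3.6],"rotation": [-2,-0.2,1.5],"gripper": 85},
    {"travel": [-4.7,-3.9,3.6],"rotation": [-2,-0.2,1.5],"gripper": 85},
    {"travel": [-4.7,-3.9,3.6],"rotation": [-2,-0.2,1.5],"gripper": 85},
    {"travel": [-4.7,-3.9,3.6],"rotation": [-2,-0.2,1.5],"gripper": 85}
  ]
}}

```text
t: 3.87
tcp_pos: [0.4489, 0.1581, 0.2932]
tool_rot: [0.897, 0.068, 0.436, -0.032]
force: [0.8, 0.3, 0.3]
finger_gap: 0.996
```

```bash
python3 - <<'E'
from h import *
st()
plan([pose((.445,.1735,.221),.6,38),pose((.551,.1735,.221),.6,38)],[6,8])
E
```

```text
t 3.87 grasp [434.2 155.9 305. ] tcp [448.9 158.1 293.2] z [ 0.777  0.117 -0.618] x [0.611 0.094 0.786] F [0.8 0.3 0.3] gap 0.996 q [ 0.06  0.13  2.36  2.85  0.26 -1.35]
6 x travel [-9.7, -2.4, 10.3] rot [-1.04, 0.03, 0.84] minmax [451. 161. 209.] [460. 174. 279.]
8 x travel [8.1, 0.1, 10.4] rot [-0.0, 0.0, 0.0] minmax [473. 174. 209.] [566. 174. 209.]
```

Call:
{"name": "send_rows", "arguments": {
  "motion": [
    {"travel": [-9.7,-2.4,10.3],"rotation": [-1,0,0.8],"gripper": 85},
    {"travel": [-9.7,-2.4,10.3],"rotation": [-1,0,0.8],"gripper": 85},
    {"travel": [-9.7,-2.4,10.3],"rotation": [-1,0,0.8],"gripper": 85},
    {"travel": [-9.7,-2.4,10.3],"rotation": [-1,0,0.8],"gripper": 85},
    {"travel": [-9.7,-2.4,10.3],"rotation": [-1,0,0.8],"gripper": 85},
    {"travel": [-9.7,-2.4,10.3],"rotation": [-1,0,0.8],"gripper": 85},
    {"travel": [0,0,0],"rotation": [0,0,0],"gripper": 85},
    {"travel": [0,0,0],"rotation": [0,0,0],"gripper": 85}
  ]
}}

```text
t: 4.53
tcp_pos: [0.4599, 0.1744, 0.2096]
tool_rot: [0.9, 0.01, 0.436, -0.005]
force: [-0.1, -0.3, 0.2]
finger_gap: 0.997
```

```bash
python3 - <<'E'
from h import *
st()
plan([pose((.551,.1735,.221),.6,38)],[8])
s=manip.snapshot("side")[:,:,::-1];t=manip.snapshot("top")[:,:,::-1]
r=lambda a,k:cv2.resize(a,None,fx=k,fy=k,interpolation=cv2.INTER_CUBIC)
o=np.zeros((510,800,3),np.uint8);o[:]=0;o[:510,:450]=r(s[120:290,130:280],3);o[:420,455:800]=r(t[150:290,165:280],3)
cv2.imwrite("pics/c2.png",o)
T=cur();g=T[:3,3]-G*T[:3,2]
for n in C: print(n,proj(n,g/1e3).round(1),proj(n,T[:3,3]/1e3).round(1))
E
```

```text
t 4.53 grasp [445.  174.1 221.4] tcp [459.9 174.4 209.6] z [ 0.785  0.017 -0.619] x [0.619 0.014 0.785] F [-0.1 -0.3  0.2] gap 0.997 q [ 0.24  0.46  2.4   3.43  0.63 -1.67]
8 x travel [8.2, 0.3, 10.4] rot [-0.07, 0.03, 0.05] minmax [473. 174. 210.] [566. 174. 210.]
side [227.2 219.5] [224.4 219.1]
top [208. 231.] [208.2 226.6]
```

View pics/c2.png

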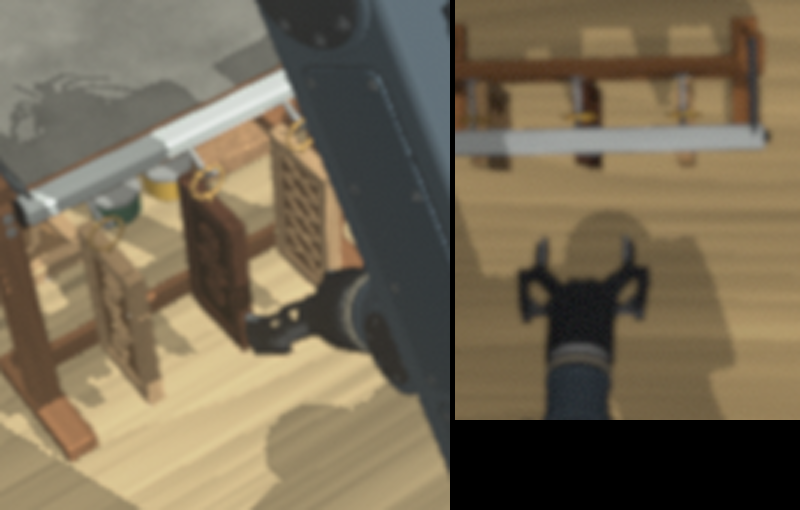

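Seen from above, the jaw centre (col 208.3) lines up with the lotus panel. I'll check the predicted panel corners against the image before going in.

```bash
python3 - <<'E'
from h import *
for z in(.066,.251):
    for y in(.1645,.1825): print(z,y,((proj("side",(.536,y,z))-[130,120])*3).round(0),((proj("top",(.536,y,z))-[165,150])*3+[455,0]).round(0))
print(((proj("side",(.586,.1735,.275))-[130,120])*3).round(0))
E
```

```text
0.066 0.1645 [256. 341.] [604. 168.]
0.066 0.1825 [242. 349.] [589. 168.]
0.251 0.1645 [245. 220.] [590. 162.]
0.251 0.1825 [230. 227.] [574. 162.]
[208. 178.]
```

Call:
{"name": "send_rows", "arguments": {
  "motion": [
    {"travel": [8.2,0,10.4],"rotation": [0,0,0],"gripper": 85},
    {"travel": [8.2,0,10.4],"rotation": [0,0,0],"gripper": 85},
    {"travel": [8.2,0,10.4],"rotation": [0,0,0],"gripper": 85},
    {"travel": [8.2,0,10.4],"rotation": [0,0,0],"gripper": 85},
    {"travel": [8.2,0,10.4],"rotation": [0,0,0],"gripper": 85},
    {"travel": [8.2,0,10.4],"rotation": [0,0,0],"gripper": 85},
    {"travel": [8.2,0,10.4],"rotation": [-0.3,0,0.2],"gripper": 85},
    {"travel": [8.2,0,10.4],"rotation": [-0.3,0,0.2],"gripper": 85},
    {"travel": [0,0,0],"rotation": [0,0,0],"gripper": 60},
    {"travel": [0,0,0],"rotation": [0,0,0],"gripper": 40},
    {"travel": [0,0,0],"rotation": [0,0,0],"gripper": 30}
  ],
  "newtons": 30
}}

```text
t: 5.55
tcp_pos: [0.5644, 0.1765, 0.211]
tool_rot: [0.9, 0.004, 0.437, -0.002]
force: [0.5, -0.1, -0.1]
finger_gap: 0.597
```

```bash
python3 - <<'E'
from h import *
st()
s=manip.snapshot("side")[:,:,::-1];t=manip.snapshot("top")[:,:,::-1]
r=lambda a,k:cv2.resize(a,None,fx=k,fy=k,interpolation=cv2.INTER_CUBIC)
o=np.zeros((510,800,3),np.uint8);o[:]=0;o[:510,:450]=r(s[120:290,130:280],3);o[:420,455:800]=r(t[150:290,165:280],3)
cv2.imwrite("pics/c3.png",o)
E
```

```text
t 5.55 grasp [549.5 176.3 222.7] tcp [564.4 176.5 211. ] z [ 0.786  0.007 -0.618] x [0.618 0.006 0.786] F [ 0.5 -0.1 -0.1] gap 0.597 q [ 0.18  0.49  2.17  3.47  0.43 -1.77]
```

View pics/c3.png

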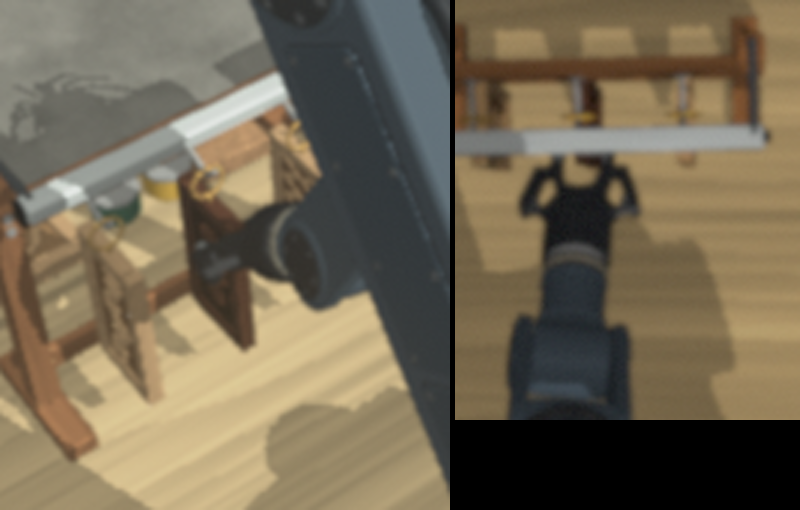

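Call:
{"name": "send_rows", "arguments": {
  "motion": [
    {"travel": [0,0,0],"rotation": [0,0,0],"gripper": 22},
    {"travel": [0,0,0],"rotation": [0,0,0],"gripper": 14},
    {"travel": [0,0,0],"rotation": [0,0,0],"gripper": 10},
    {"travel": [0,0,0],"rotation": [0,0,0],"gripper": 10},
    {"travel": [0,0,0],"rotation": [0,0,0],"gripper": 10},
    {"travel": [0,0,0],"rotation": [0,0,0],"gripper": 10}
  ],
  "newtons": 80
}}

```text
t: 6.15
tcp_pos: [0.5652, 0.1771, 0.2104]
tool_rot: [0.899, 0.005, 0.437, -0.002]
force: [-1.2, 0.2, 0.8]
finger_gap: 0.197
```

```bash
python3 - <<'E'
from h import *
st()
T=cur();U=T.copy();U[2,3]+=20;V=U.copy();V[0,3]-=115;print("lift/exit");plan([U,V],[6,8])
E
```

```text
t 6.15 grasp [550.3 176.9 222.1] tcp [565.2 177.1 210.4] z [ 0.786  0.008 -0.618] x [0.618 0.007 0.786] F [-1.2  0.2  0.8] gap 0.197 q [ 0.18  0.49  2.17  3.47  0.43 -1.77]
lift/exit
6 x travel [2.6, 0.0, -2.1] rot [-0.0, 0.0, -0.0] minmax [565. 177. 214.] [565. 177. 230.]
8 x travel [-8.9, -0.1, -11.3] rot [0.0, 0.0, -0.0] minmax [450. 177. 230.] [551. 177. 230.]
```

Call:
{"name": "send_rows", "arguments": {
  "motion": [
    {"travel": [2.6,0,-2.1],"rotation": [0,0,0],"gripper": 10},
    {"travel": [2.6,0,-2.1],"rotation": [0,0,0],"gripper": 10},
    {"travel": [2.6,0,-2.1],"rotation": [0,0,0],"gripper": 10},
    {"travel": [2.6,0,-2.1],"rotation": [0,0,0],"gripper": 10},
    {"travel": [2.6,0,-2.1],"rotation": [0,0,0],"gripper": 10},
    {"travel": [2.6,0,-2.1],"rotation": [0,0,0],"gripper": 10},
    {"travel": [0,0,0],"rotation": [0,0,0],"gripper": 10},
    {"travel": [0,0,0],"rotation": [0,0,0],"gripper": 10}
  ]
}}

```text
t: 6.82
tcp_pos: [0.5652, 0.177, 0.2309]
tool_rot: [0.899, 0.004, 0.437, -0.002]
force: [-0.7, 0.1, -2.1]
finger_gap: 0.204
```

```bash
python3 - <<'E'
from h import *
st()
s=manip.snapshot("side")[:,:,::-1]
cv2.imwrite("pics/c4.png",cv2.resize(s[150:250,160:260],None,fx=5,fy=5,interpolation=cv2.INTER_CUBIC))
E
```

```text
t 6.82 grasp [550.3 176.8 242.7] tcp [565.2 177.  230.9] z [ 0.786  0.007 -0.618] x [0.618 0.006 0.786] F [-0.7  0.1 -2.1] gap 0.204 q [ 0.18  0.44  2.15  3.53  0.37 -1.83]
```

View pics/c4.png

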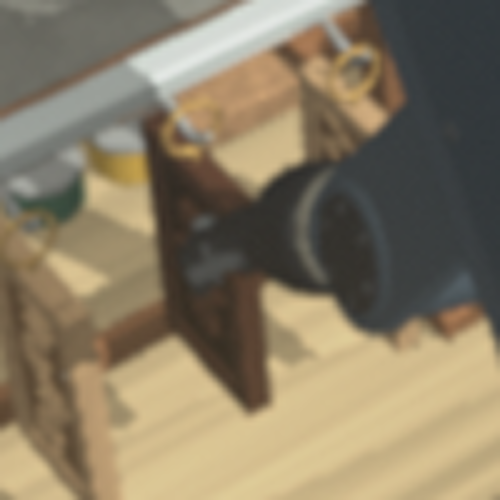

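The hook sits inside the ring and the load is about 2 N. I'll draw the panel off towards -x.

Call:
{"name": "send_rows", "arguments": {
  "motion": [
    {"travel": [-3.1,0,-3.9],"rotation": [0,0,0],"gripper": 10},
    {"travel": [-3.1,0,-3.9],"rotation": [0,0,0],"gripper": 10},
    {"travel": [-3.1,0,-3.9],"rotation": [0,0,0],"gripper": 10},
    {"travel": [-3.1,0,-3.9],"rotation": [0,0,0],"gripper": 10},
    {"travel": [-3.1,0,-3.9],"rotation": [0,0,0],"gripper": 10},
    {"travel": [-3.1,0,-3.9],"rotation": [0,0,0],"gripper": 10},
    {"travel": [-3.1,0,-3.9],"rotation": [0,0,0],"gripper": 10},
    {"travel": [-3.1,0,-3.9],"rotation": [0,0,0],"gripper": 10}
  ]
}}

```text
t: 7.53
tcp_pos: [0.5248, 0.1766, 0.2303]
tool_rot: [0.899, 0.004, 0.437, -0.002]
force: [0.5, -1.4, -1.2]
finger_gap: 0.198
```

```bash
python3 - <<'E'
from h import *
st()
T=cur();V=T.copy();V[0,3]-=80;plan([V],[8])
d=38
q=manip.sense()["q"];
walk([((.51,.1768,.243),.4,38),((.432,.1768,.243),.4,38),((.45,.08,.28),-3,38),((.475,-.05,.30),-7,38),((.489,-.23,.3),-13.5,38),((.489,-.23,.177),-13.5,38)],q)
E
```

```text
t 7.53 grasp [509.8 176.4 242.1] tcp [524.8 176.6 230.3] z [ 0.786  0.007 -0.618] x [0.618 0.006 0.786] F [ 0.5 -1.4 -1.2] gap 0.198 q [ 0.21  0.41  2.24  3.52  0.43 -1.8 ]
8 x travel [-6.2, -0.1, -7.9] rot [-0.0, -0.0, 0.0] minmax [444. 177. 230.] [515. 177. 230.]
(array([0.432 , 0.1768, 0.243 ]), 0.4, 38) q [ 0.27  0.39  2.39  3.54  0.56 -1.75] maxstep 0.02 err 0.000 minq5 0.44
(array([0.45, 0.08, 0.28]), -3, 38) q [-0.09  0.23  2.4   3.07  0.4  -1.53] maxstep 0.05 err 0.000 minq5 0.40
(array([ 0.475, -0.05 ,  0.3  ]), -7, 38) q [-0.53  0.17  2.35  2.19  0.4  -0.92] maxstep 0.08 err 0.000 minq5 0.38
(array([ 0.489, -0.23 ,  0.3  ]), -13.5, 38) q [-0.92  0.25  2.19  1.72  0.53 -0.63] maxstep 0.06 err 0.000 minq5 0.41
(array([ 0.489, -0.23 ,  0.177]), -13.5, 38) q [-0.92  0.63  2.3   2.33  0.75 -1.38] maxstep 0.08 err 0.000 minq5 0.53
```

Call:
{"name": "send_rows", "arguments": {
  "motion": [
    {"travel": [-6.2,0,-7.9],"rotation": [0,0,0],"gripper": 10},
    {"travel": [-6.2,0,-7.9],"rotation": [0,0,0],"gripper": 10},
    {"travel": [-6.2,0,-7.9],"rotation": [0,0,0],"gripper": 10},
    {"travel": [-6.2,0,-7.9],"rotation": [0,0,0],"gripper": 10},
    {"travel": [-6.2,0,-7.9],"rotation": [0,0,0],"gripper": 10},
    {"travel": [-6.2,0,-7.9],"rotation": [0,0,0],"gripper": 10},
    {"travel": [-6.2,0,-7.9],"rotation": [0,0,0],"gripper": 10},
    {"travel": [-6.2,0,-7.9],"rotation": [0,0,0],"gripper": 10}
  ]
}}

```text
t: 8.2
tcp_pos: [0.444, 0.1758, 0.2305]
tool_rot: [0.899, 0.004, 0.437, -0.002]
force: [-0.3, -0.2, -2.4]
finger_gap: 0.199
```

```bash
python3 - <<'E'
from h import *
st()
T=cur();g=(T[:3,3]-G*T[:3,2])/1e3
q=manip.sense()["q"]
for zz in(.25,.28):
  walk([(g,.4,38),((.430,.0,zz),-4,38),((.475,-.10,.30),-10,38),((.489,-.23,.3),-13.5,38)],q,16)
plan([pose((.430,.0,.28),-4,38),pose((.475,-.10,.30),-10,38),pose((.480,-.228,.3),-13.5,38)],[14,6,8])
E
```

```text
t 8.2 grasp [429.  175.7 242.2] tcp [444.  175.8 230.5] z [ 0.786  0.007 -0.618] x [0.618 0.006 0.786] F [-0.3 -0.2 -2.4] gap 0.199 q [ 0.27  0.38  2.4   3.53  0.56 -1.74]
(array([0.43, 0.  , 0.25]), -4, 38) q [-0.41  0.24  2.44  2.51  0.41 -1.22] maxstep 0.09 err 0.098 minq5 0.40
(array([ 0.475, -0.1  ,  0.3  ]), -10, 38) q [-0.66  0.18  2.33  2.06  0.43 -0.84] maxstep 0.04 err 0.087 minq5 0.43
(array([ 0.489, -0.23 ,  0.3  ]), -13.5, 38) q [-0.92  0.25  2.19  1.72  0.53 -0.63] maxstep 0.03 err 0.000 minq5 0.44
(array([0.43, 0.  , 0.28]), -4, 38) q [-0.44  0.15  2.44  2.35  0.4  -1.06] maxstep 0.11 err 0.051 minq5 0.38
(array([ 0.475, -0.1  ,  0.3  ]), -10, 38) q [-0.66  0.18  2.33  2.06  0.43 -0.84] maxstep 0.03 err 0.039 minq5 0.41
(array([ 0.489, -0.23 ,  0.3  ]), -13.5, 38) q [-0.92  0.25  2.19  1.72  0.53 -0.63] maxstep 0.03 err 0.000 minq5 0.44
14 x travel [2.4, 12.6, -1.3] rot [-0.26, 0.01, 0.2] minmax [445.  -1. 233.] [447. 163. 268.]
6 x travel [8.3, 16.1, 5.2] rot [-0.78, 0.0, 0.62] minmax [ 454. -103.  272.] [489. -17. 288.]
8 x travel [2.4, 15.6, 3.0] rot [-0.34, 0.0, 0.27] minmax [ 490. -231.  288.] [ 495. -119.  289.]
```

```bash
python3 - <<'E'
from h import *
T=cur();g=(T[:3,3]-G*T[:3,2])/1e3
q=manip.sense()["q"]
for zz in(.31,.33):
  walk([(g,.4,38),((.43,.15,zz),.4,38),((.435,.03,zz),-1,38),((.475,-.06,zz),-8,38),((.489,-.23,zz-.02),-13.5,38)],q,16)
plan([pose((.43,.15,.32),.4,38),pose((.435,.03,.32),-1,38),pose((.475,-.06,.32),-8,38),pose((.480,-.228,.3),-13.5,38)],[5,11,6,10])
E
```

```text
(array([0.43, 0.15, 0.31]), 0.4, 38) q [ 0.17  0.13  2.33  3.66  0.26 -1.98] maxstep 0.02 err 0.000 minq5 0.26
(array([0.435, 0.03 , 0.31 ]), -1, 38) q [-0.38  0.07  2.42  2.23  0.36 -0.92] maxstep 0.10 err 0.000 minq5 0.24
(array([ 0.475, -0.06 ,  0.31 ]), -8, 38) q [-0.55  0.14  2.33  2.08  0.37 -0.8 ] maxstep 0.01 err 0.000 minq5 0.36
(array([ 0.489, -0.23 ,  0.29 ]), -13.5, 38) q [-0.92  0.28  2.2   1.78  0.53 -0.71] maxstep 0.03 err 0.000 minq5 0.39
(array([0.43, 0.15, 0.33]), 0.4, 38) q [ 0.17  0.07  2.3   3.92  0.18 -2.24] maxstep 0.07 err 0.000 minq5 0.18
(array([0.435, 0.03 , 0.33 ]), -1, 38) q [-0.38  0.    2.38  1.94  0.3  -0.61] maxstep 0.18 err 0.000 minq5 0.14
(array([ 0.475, -0.06 ,  0.33 ]), -8, 38) q [-0.55  0.07  2.29  1.84  0.33 -0.54] maxstep 0.01 err 0.000 minq5 0.30
(array([ 0.489, -0.23 ,  0.31 ]), -13.5, 38) q [-0.92  0.23  2.18  1.65  0.52 -0.55] maxstep 0.03 err 0.000 minq5 0.35
5 x travel [12.3, 5.1, -9.5] rot [-0.02, 0.03, 0.02] minmax [444. 150. 246.] [445. 171. 308.]
11 x travel [0.3, 11.0, 0.4] rot [-0.1, 0.0, 0.08] minmax [445.  29. 308.] [450. 139. 308.]
6 x travel [4.8, 14.8, 6.0] rot [-0.92, 0.0, 0.72] minmax [457. -62. 308.] [490.  14. 309.]
10 x travel [0.6, 16.5, 4.0] rot [-0.43, 0.0, 0.34] minmax [ 491. -231.  289.] [495. -79. 307.]
```

Call:
{"name": "send_rows", "arguments": {
  "motion": [
    {"travel": [10.7,4,-8.4],"rotation": [0,0,0],"gripper": 10},
    {"travel": [10.7,4,-8.4],"rotation": [0,0,0],"gripper": 10},
    {"travel": [10.7,4,-8.4],"rotation": [0,0,0],"gripper": 10},
    {"travel": [10.7,4,-8.4],"rotation": [0,0,0],"gripper": 10},
    {"travel": [10.7,4,-8.4],"rotation": [0,0,0],"gripper": 10},
    {"travel": [0.3,9,0.4],"rotation": [-0.1,0,0.1],"gripper": 10},
    {"travel": [0.3,9,0.4],"rotation": [-0.1,0,0.1],"gripper": 10},
    {"travel": [0.3,9,0.4],"rotation": [-0.1,0,0.1],"gripper": 10},
    {"travel": [0.3,9,0.4],"rotation": [-0.1,0,0.1],"gripper": 10},
    {"travel": [0.3,9,0.4],"rotation": [-0.1,0,0.1],"gripper": 10},
    {"travel": [0.3,9,0.4],"rotation": [-0.1,0,0.1],"gripper": 10},
    {"travel": [0.3,9,0.4],"rotation": [-0.1,0,0.1],"gripper": 10}
  ]
}}

```text
t: 9.2
tcp_pos: [0.4479, 0.0929, 0.298]
tool_rot: [0.9, -0.004, 0.437, 0.001]
force: [0.5, -0.4, -1.5]
finger_gap: 0.201
```

```bash
python3 - <<'E'
from h import *
st()
plan([pose((.435,.025,.31),-1,38),pose((.475,-.06,.31),-8,38)],[6,6])
E
```

```text
t 9.2 grasp [433.   93.  309.7] tcp [447.9  92.9 298. ] z [ 0.786 -0.004 -0.619] x [ 0.619 -0.006  0.786] F [ 0.5 -0.4 -1.5] gap 0.201 q [-0.08  0.09  2.38  2.89  0.24 -1.37]
6 x travel [0.3, 11.4, 0.3] rot [-0.09, 0.04, 0.05] minmax [448.  24. 298.] [450.  81. 298.]
6 x travel [4.7, 13.9, 6.0] rot [-0.92, -0.0, 0.71] minmax [457. -62. 298.] [490.  10. 298.]
```

Call:
{"name": "send_rows", "arguments": {
  "motion": [
    {"travel": [0.3,11.4,0.3],"rotation": [-0.1,0,0.1],"gripper": 10},
    {"travel": [0.3,11.4,0.3],"rotation": [-0.1,0,0.1],"gripper": 10},
    {"travel": [0.3,11.4,0.3],"rotation": [-0.1,0,0.1],"gripper": 10},
    {"travel": [0.3,11.4,0.3],"rotation": [-0.1,0,0.1],"gripper": 10},
    {"travel": [0.3,11.4,0.3],"rotation": [-0.1,0,0.1],"gripper": 10},
    {"travel": [0.3,11.4,0.3],"rotation": [-0.1,0,0.1],"gripper": 10},
    {"travel": [4.7,13.9,6],"rotation": [-0.9,0,0.7],"gripper": 10},
    {"travel": [4.7,13.9,6],"rotation": [-0.9,0,0.7],"gripper": 10},
    {"travel": [4.7,13.9,6],"rotation": [-0.9,0,0.7],"gripper": 10},
    {"travel": [4.7,13.9,6],"rotation": [-0.9,0,0.7],"gripper": 10},
    {"travel": [4.7,13.9,6],"rotation": [-0.9,0,0.7],"gripper": 10},
    {"travel": [4.7,13.9,6],"rotation": [-0.9,0,0.7],"gripper": 10}
  ]
}}

```text
t: 10.2
tcp_pos: [0.49, -0.0622, 0.2979]
tool_rot: [0.897, -0.064, 0.436, 0.029]
force: [-0.3, -0.1, -2.4]
finger_gap: 0.197
```

```bash
python3 - <<'E'
from h import *
st()
plan([pose((.485,-.222,.30),-13.5,38)],[11])
E
```

```text
t 10.2 grasp [475.2 -60.2 309.6] tcp [490.  -62.2 297.9] z [ 0.778 -0.109 -0.619] x [ 0.612 -0.09   0.786] F [-0.3 -0.1 -2.4] gap 0.197 q [-0.55  0.13  2.33  2.05  0.37 -0.77]
11 x travel [1.5, 14.4, 3.3] rot [-0.4, 0.02, 0.29] minmax [ 491. -225.  288.] [499. -77. 297.]
```

Call:
{"name": "send_rows", "arguments": {
  "motion": [
    {"travel": [1.6,14.4,3.6],"rotation": [-0.4,0,0.3],"gripper": 10},
    {"travel": [1.6,14.4,3.6],"rotation": [-0.4,0,0.3],"gripper": 10},
    {"travel": [1.6,14.4,3.6],"rotation": [-0.4,0,0.3],"gripper": 10},
    {"travel": [1.6,14.4,3.6],"rotation": [-0.4,0,0.3],"gripper": 10},
    {"travel": [1.6,14.4,3.6],"rotation": [-0.4,0,0.3],"gripper": 10},
    {"travel": [1.6,14.4,3.6],"rotation": [-0.4,0,0.3],"gripper": 10},
    {"travel": [1.6,14.4,3.6],"rotation": [-0.4,0,0.3],"gripper": 10},
    {"travel": [1.6,14.4,3.6],"rotation": [-0.4,0,0.3],"gripper": 10},
    {"travel": [1.6,14.4,3.6],"rotation": [-0.4,0,0.3],"gripper": 10},
    {"travel": [1.6,14.4,3.6],"rotation": [-0.4,0,0.3],"gripper": 10},
    {"travel": [1.6,14.4,3.6],"rotation": [-0.4,0,0.3],"gripper": 10}
  ]
}}

```text
t: 11.12
tcp_pos: [0.5021, -0.226, 0.2869]
tool_rot: [0.893, -0.107, 0.434, 0.051]
force: [0.2, 1.2, -3.2]
finger_gap: 0.194
```

```bash
python3 - <<'E'
from h import *
st()
s=manip.snapshot("side")[:,:,::-1];t=manip.snapshot("top")[:,:,::-1]
cv2.imwrite("pics/side5.png",s);cv2.imwrite("pics/top5.png",t)
r=lambda a,k:cv2.resize(a,None,fx=k,fy=k,interpolation=cv2.INTER_CUBIC)
o=np.zeros((560,800,3),np.uint8);o[:560,:395]=r(s[110:250,231:330],4)[:560,:395];o[:400,400:800]=r(t[170:250,285:365],5)
cv2.imwrite("pics/c5.png",o)
E
```

```text
t 11.12 grasp [ 487.6 -222.5  298.6] tcp [ 502.1 -226.   286.9] z [ 0.764 -0.184 -0.619] x [ 0.601 -0.147  0.786] F [ 0.2  1.2 -3.2] gap 0.194 q [-0.91  0.24  2.2   1.73  0.52 -0.64]
```

View pics/c5.png

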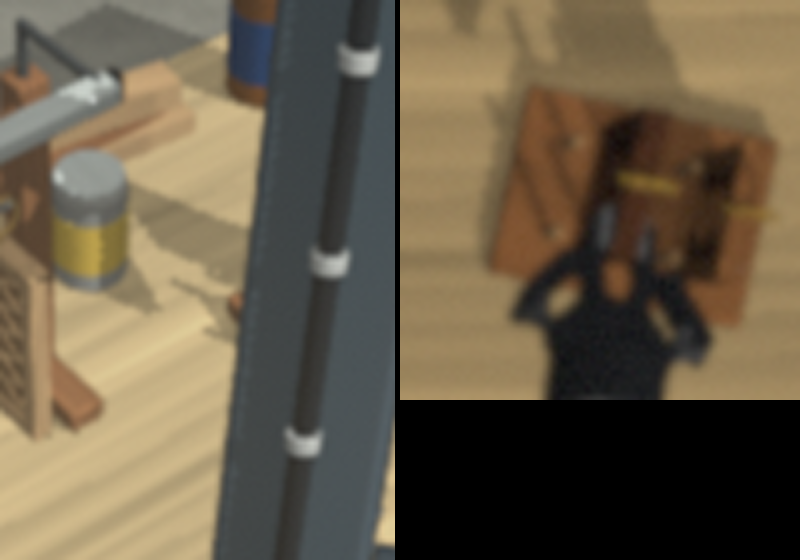

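```bash
python3 - <<'E'
from h import *
np.set_printoptions(precision=4,suppress=True)
for f in("top0","top1"):
    im=cv2.imread(f"pics/{f}.png");H=cv2.cvtColor(im,cv2.COLOR_BGR2HSV).astype(int);L=cv2.cvtColor(im,cv2.COLOR_BGR2LAB).astype(int)
    m=(((L[...,1]-128)>=0.52*(L[...,2]-128))|(im.max(2)<60)).astype(np.uint8);k=np.zeros_like(m);k[182:242,297:366]=1;m*=k
    m=cv2.morphologyEx(m,cv2.MORPH_OPEN,np.ones((5,5),np.uint8));m=cv2.morphologyEx(m,cv2.MORPH_CLOSE,np.ones((7,7),np.uint8))
    c=max(cv2.findContours(m,0,cv2.CHAIN_APPROX_NONE)[0],key=cv2.contourArea)
    P=np.array([plane("top",u,v,.022)[:2] for u,v in c[:,0].astype(float)])
    (cx,cy),sz,an=cv2.minAreaRect((P*1e3).astype(np.float32));print(f,"base",cx,cy,sz,an, "px",cv2.boundingRect(c))
    g=cv2.cvtColor(im,cv2.COLOR_BGR2GRAY).astype(np.float32);d=g-cv2.medianBlur(g.astype(np.uint8),11)
    for u,v in[(320,198.4),(329.4,200),(316,216),(324.6,218)]:
        x0,y0=int(u)-3,int(v)-3;w=np.clip(d[y0:y0+7,x0:x0+7]-8,0,None);yy,xx=np.mgrid[y0:y0+7,x0:x0+7]
        print((w*xx).sum()/w.sum(),(w*yy).sum()/w.sum(),plane("top",(w*xx).sum()/w.sum(),(w*yy).sum()/w.sum(),.087))
    if f=="top0": print(d[211:222,311:330].astype(int))
T=cur();g=(T[:3,3]-G*T[:3,2])/1e3
print("eye top5",plane("top",334.6,206.8,g[2]-.156+.209),"pred",g+.036*np.array([np.cos(np.radians(-13.5)),np.sin(np.radians(-13.5)),0]))
E
```

```text
top0 base 541.4722900390625 -349.5151672363281 (19.553646087646484, 27.296850204467773) 89.19957733154297 px (346, 201, 6, 8)
320.67123287671234 197.72602739726028 [ 0.5645 -0.2319  0.087 ]
329.3333333333333 199.93827160493828 [ 0.5562 -0.2643  0.087 ]
316.76666666666665 216.0 [ 0.4966 -0.2166  0.087 ]
325.38461538461536 218.30769230769232 [ 0.4879 -0.2487  0.087 ]
[[ -6 -12 -10  -3   3   5   4   0  -6 -10  -7   0   3   3   3   3   1   3
    3]
 [ -2 -12 -11  -4   3   6   5   0  -6 -12  -8  -4   0   2   4   3   2   4
    4]
 [ -2  -9 -11  -5   2   7   8   5  -2 -10 -11  -6   1   0   1   2   1   3
    3]
 [ -3 -10 -17 -12  -4   5   7   5   1  -8 -14  -9  -4  -1   0   2   0   1
    0]
 [ -2 -10 -20 -19  -6  10  12   7   2  -8 -15 -15  -7  -2  -1   1   0   1
    0]
 [  1  -7 -15 -18  -3  15  16  11   2  -8 -16 -18 -15  -6  -1   1   1   0
    1]
 [  1  -4  -8 -10  -1   9  13   7   2  -7 -15 -25 -22  -8   4   5   1   0
    0]
 [  1   1  -1  -3  -1   3   3   2   2  -3 -13 -23 -21   0  13  12   6   3
    1]
 [  2   1   0  -1   0   0   1   1   0  -2  -7 -11  -9   0  11   9   3   0
   -1]
 [  1   0   1   1   0   0   1   0   1   0  -2  -4  -3   0   3   3   0   0
    1]
 [  1   0  -1   1   1   1   0   0   0   0   0   0  -1   1   0   1  -1   0
    1]]
top1 base 539.5400390625 -349.4953918457031 (27.380077362060547, 31.229848861694336) 89.22291564941406 px (345, 201, 8, 9)
320.719298245614 197.75438596491227 [ 0.5644 -0.2321  0.087 ]
329.3875 199.9625 [ 0.5561 -0.2645  0.087 ]
316.75 216.14285714285714 [ 0.4961 -0.2166  0.087 ]
325.45454545454544 218.1818181818182 [ 0.4884 -0.249   0.087 ]
eye top5 [ 0.5214 -0.2369  0.352 ] pred [ 0.5231 -0.2329  0.299 ]
```

```bash
python3 - <<'E'
from h import *
np.set_printoptions(precision=4,suppress=True)
im=cv2.imread("pics/top5.png").astype(int);H=cv2.cvtColor(im.astype(np.uint8),cv2.COLOR_BGR2HSV).astype(int)
print(H[203:211,326:344,1]);print(H[203:211,326:344,2])
m=np.zeros(im.shape[:2],np.uint8);m[200:213,326:344]=((H[...,1]>135)&(H[...,2]>95)&(H[...,0]>13))[200:213,326:344]
yy,xx=np.nonzero(m);print(len(xx),xx.min(),xx.max(),xx.mean(),yy.mean())
T=cur();g=(T[:3,3]-G*T[:3,2])/1e3;h=T[:3,2]*[1,1,0];h/=np.linalg.norm(h);pred=g+.036*h
e=plane("top",xx.mean(),yy.mean(),g[2]-.156+.209);print("eye",e,"pred",pred,"heading",np.degrees(np.arctan2(h[1],h[0])))
slot=np.array([.5263,-.2404]);print("slot corrected",slot+pred[:2]-e[:2])
# heading from eye ring ends
E
```

```text
[[135 118 130 158 156 145 152 160 150 154 152 151 151 148 134 131 122 120]
 [115 119 134 151 159 155 152 161 157 168 147 148 155 144 138 122 126 128]
 [137 140 154 166 165 163 165 165 162 159 164 159 155 150 147 134 143 141]
 [117 128 145 166 161 163 160 159 163 160 165 160 158 165 153 153 150 140]
 [135 135 133 154 152 161 156 156 161 161 162 160 153 157 156 145 146 156]
 [165 158 130 135 167 150 152 154 149 156 163 155 156 161 154 154 152 145]
 [131 121 127 149 149 154 156 159 148 153 154 159 155 152 156 159 151 154]
 [ 72  78 117 134 153 154 150 150 148 146 154 152 151 147 149 148 143 142]]
[[ 36  39  45  50  54  60  67  67  68  71  77  83  86  81  76  70  73  85]
 [ 40  43  57  71  77  79  82  81  78  76  83  88  87  83  74  69  71  78]
 [ 39  42  63  86  96 103 110 108 101  98 101 101  97  90  83  78  73  74]
 [ 37  40  58  80  95 108 121 122 117 116 122 121 113 105  95  85  78  73]
 [ 36  34  46  63  79  95 108 111 111 114 121 121 118 115 106  93  77  72]
 [ 34  34  43  53  64  80  87  91  94  98 102 105 108 108 104  88  79  74]
 [ 39  40  46  53  65  73  75  77  81  85  88  90  94  94  93  82  76  71]
 [ 46  46  48  57  65  71  73  75  76  82  83  84  86  87  84  79  73  72]]
33 330 340 335.45454545454544 206.36363636363637
eye [ 0.5227 -0.2396  0.352 ] pred [ 0.5231 -0.233   0.299 ] heading -13.766511516755658
slot corrected [ 0.5266 -0.2338]
```

```bash
python3 - <<'E'
from h import *
im=cv2.imread("pics/top5.png");T=cur();g=(T[:3,3]-G*T[:3,2])/1e3;h=T[:3,2]*[1,1,0];h/=np.linalg.norm(h);l=np.array([-h[1],h[0],0]);k=10;u0,v0=305,188
o=cv2.resize(im[v0:v0+50,u0:u0+60],None,fx=k,fy=k,interpolation=cv2.INTER_CUBIC);o=cv2.convertScaleAbs(o,alpha=1.7)
def mk(X,c):
    p=(proj("top",X)-[u0,v0]+.5)*k;cv2.circle(o,tuple(int(a) for a in p),3,c,-1);return p.round(0)
b=g+.036*h;b[2]=g[2]-.156
for dx in(-.05,.05):
    for dy in(-.009,.009):
        mk(b+dx*h+dy*l+[0,0,.185],(0,255,0));mk(b+dx*h+dy*l,(255,255,0))
print("eye",[mk(b+[0,0,.209]+dy*l,(0,0,255)) for dy in(-.02,0,.02)])
print("tcp",mk(T[:3,3]/1e3,(255,0,255)))
cv2.imwrite("pics/c6.png",o)
E
```

```text
eye [array([350., 202.]), array([289., 188.]), array([227., 173.])]
tcp [240. 257.]
```

View pics/c6.png

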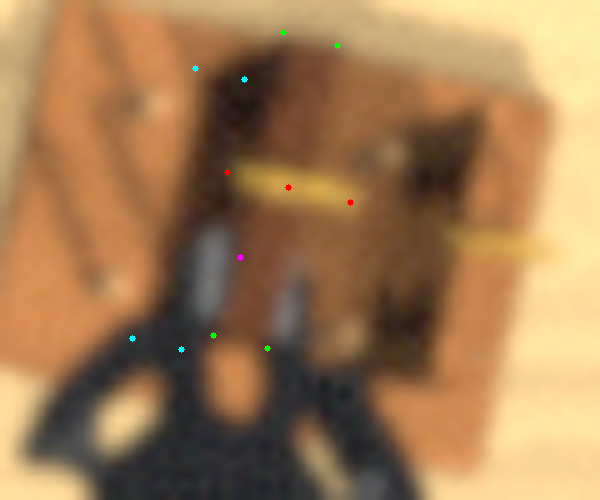

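```bash
python3 - <<'E'
from h import *
st();P=(.4919,-.2279)
plan([pose((*P,.252),-13,38),pose((*P,.228),-13,38)],[6,6])
E
```

```text
t 11.22 grasp [ 488.1 -224.5  299. ] tcp [ 502.6 -228.   287.3] z [ 0.764 -0.187 -0.618] x [ 0.6   -0.147  0.786] F [-0.6 -0.3 -2. ] gap 0.196 q [-0.91  0.25  2.2   1.73  0.51 -0.64]
6 x travel [-5.7, 0.4, 5.4] rot [0.1, 0.03, -0.08] minmax [ 503. -231.  240.] [ 506. -229.  279.]
6 x travel [-3.2, -0.0, 2.5] rot [0.0, -0.0, 0.0] minmax [ 506. -231.  216.] [ 506. -231.  236.]
```

Call:
{"name": "send_rows", "arguments": {
  "motion": [
    {"travel": [-5.7,0.4,5.4],"rotation": [0.1,0,-0.1],"gripper": 10},
    {"travel": [-5.7,0.4,5.4],"rotation": [0.1,0,-0.1],"gripper": 10},
    {"travel": [-5.7,0.4,5.4],"rotation": [0.1,0,-0.1],"gripper": 10},
    {"travel": [-5.7,0.4,5.4],"rotation": [0.1,0,-0.1],"gripper": 10},
    {"travel": [-5.7,0.4,5.4],"rotation": [0.1,0,-0.1],"gripper": 10},
    {"travel": [-5.7,0.4,5.4],"rotation": [0.1,0,-0.1],"gripper": 10},
    {"travel": [0,0,0],"rotation": [0,0,0],"gripper": 10},
    {"travel": [0,0,0],"rotation": [0,0,0],"gripper": 10}
  ]
}}

```text
t: 11.88
tcp_pos: [0.5057, -0.2279, 0.2398]
tool_rot: [0.894, -0.1, 0.434, 0.048]
force: [-0.9, -0.1, -2.1]
finger_gap: 0.199
```

```bash
python3 - <<'E'
from h import *
st();P=(.4919,-.2279)
plan([pose((*P,.228),-13,38)],[6])
im=manip.snapshot("top")[:,:,::-1].copy();cv2.imwrite("pics/top7.png",im)
u0,v0,k=305,188,10
o=cv2.convertScaleAbs(cv2.resize(im[v0:v0+50,u0:u0+60],None,fx=k,fy=k,interpolation=cv2.INTER_CUBIC),alpha=1.8)
T=cur();g=(T[:3,3]-G*T[:3,2])/1e3;h=T[:3,2]*[1,1,0];h/=np.linalg.norm(h);l=np.array([-h[1],h[0],0])
b=g+.036*h;b[2]=g[2]-.156
for dx in(-.05,.05):
    for dy in(-.009,.009):
        for z in(0,.185):
            p=(proj("top",b+dx*h+dy*l+[0,0,z])-[u0,v0]+.5)*k;cv2.circle(o,tuple(int(a) for a in p),3,(0,255,0) if z else (255,255,0),-1)
for dy in(-.02,0,.02):
    p=(proj("top",b+dy*l+[0,0,.209])-[u0,v0]+.5)*k;cv2.circle(o,tuple(int(a) for a in p),3,(0,0,255),-1);print(p)
cv2.imwrite("pics/c7.png",o)
E
```

```text
t 11.88 grasp [ 491.1 -224.6  251.6] tcp [ 505.7 -227.9  239.8] z [ 0.766 -0.173 -0.619] x [ 0.604 -0.137  0.785] F [-0.9 -0.1 -2.1] gap 0.199 q [-0.91  0.38  2.25  1.99  0.58 -0.96]
6 x travel [-2.9, 0.5, 2.6] rot [-0.04, 0.04, 0.03] minmax [ 506. -231.  217.] [ 506. -228.  236.]
[322.66661237 196.15031309]
[262.96897233 182.82657241]
[203.19414424 169.48882863]
```

View pics/c7.png

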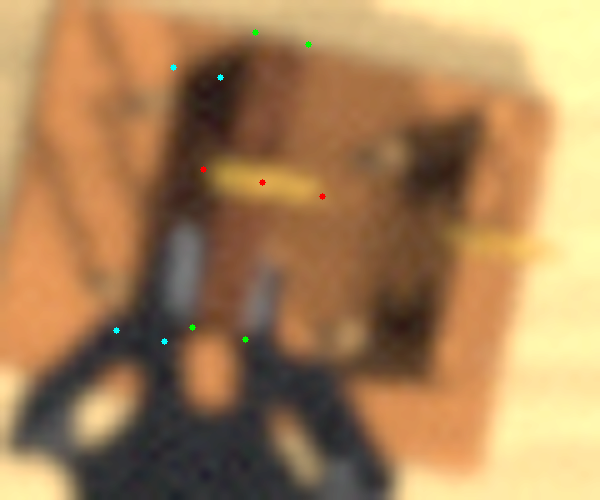

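```bash
python3 - <<'E'
from h import *
st();P=(.4916,-.2289)
plan([pose((*P,.248),-13,38),pose((*P,.218),-13,38)],[3,6])
E
```

```text
t 11.93 grasp [ 491.2 -224.8  252. ] tcp [ 505.8 -228.1  240.3] z [ 0.766 -0.174 -0.619] x [ 0.604 -0.136  0.786] F [-0.1  0.1 -2.2] gap 0.202 q [-0.91  0.38  2.25  1.99  0.58 -0.96]
3 x travel [-0.8, 1.3, 1.2] rot [-0.06, 0.07, 0.06] minmax [ 506. -232.  236.] [ 506. -230.  239.]
6 x travel [-3.9, 0.0, 3.1] rot [-0.0, 0.0, 0.0] minmax [ 506. -232.  206.] [ 506. -232.  231.]
```

Call:
{"name": "send_rows", "arguments": {
  "motion": [
    {"travel": [-0.8,1.4,1.2],"rotation": [0,0,0],"gripper": 10},
    {"travel": [-0.8,1.4,1.2],"rotation": [0,0,0],"gripper": 10},
    {"travel": [-0.8,1.4,1.2],"rotation": [0,0,0],"gripper": 10},
    {"travel": [-2,0,1.6],"rotation": [0,0,0],"gripper": 10},
    {"travel": [-2,0,1.6],"rotation": [0,0,0],"gripper": 10},
    {"travel": [-2,0,1.6],"rotation": [0,0,0],"gripper": 10},
    {"travel": [-2,0,1.6],"rotation": [0,0,0],"gripper": 10},
    {"travel": [0,0,0],"rotation": [0,0,0],"gripper": 10},
    {"travel": [0,0,0],"rotation": [0,0,0],"gripper": 10}
  ]
}}

```text
t: 12.68
tcp_pos: [0.5062, -0.233, 0.2255]
tool_rot: [0.894, -0.1, 0.434, 0.049]
force: [-0.0, 0.7, -2.1]
finger_gap: 0.203
```

```bash
python3 - <<'E'
from h import *
st()
E
```

```text
t 12.68 grasp [ 491.6 -229.7  237.3] tcp [ 506.2 -233.   225.5] z [ 0.766 -0.174 -0.619] x [ 0.604 -0.136  0.785] F [-0.   0.7 -2.1] gap 0.203 q [-0.92  0.42  2.26  2.06  0.6  -1.04]
```

Call:
{"name": "send_rows", "arguments": {
  "motion": [
    {"travel": [-3.1,0,2.5],"rotation": [0,0,0],"gripper": 10},
    {"travel": [-3.1,0,2.5],"rotation": [0,0,0],"gripper": 10},
    {"travel": [-3.1,0,2.5],"rotation": [0,0,0],"gripper": 10},
    {"travel": [-3.1,0,2.5],"rotation": [0,0,0],"gripper": 10}
  ]
}}

```text
t: 13.02
tcp_pos: [0.5064, -0.2332, 0.2095]
tool_rot: [0.894, -0.1, 0.434, 0.049]
force: [-0.0, 0.5, -2.4]
finger_gap: 0.2
```

```bash
python3 - <<'E'
from h import *
st();print(manip.sense()["ft_torque"])
E
```

```text
t 13.02 grasp [ 491.8 -229.9  221.2] tcp [ 506.4 -233.2  209.5] z [ 0.766 -0.175 -0.619] x [ 0.604 -0.136  0.786] F [-0.   0.5 -2.4] gap 0.2 q [-0.92  0.47  2.27  2.13  0.63 -1.14]
[ 0.15793895  0.63850021 -0.0157688 ]
```

Call:
{"name": "send_rows", "arguments": {
  "motion": [
    {"travel": [-3.1,0,2.5],"rotation": [0,0,0],"gripper": 10},
    {"travel": [-3.1,0,2.5],"rotation": [0,0,0],"gripper": 10},
    {"travel": [-3.1,0,2.5],"rotation": [0,0,0],"gripper": 10},
    {"travel": [-3.1,0,2.5],"rotation": [0,0,0],"gripper": 10},
    {"travel": [-3.1,0,2.5],"rotation": [0,0,0],"gripper": 10},
    {"travel": [-3.1,0,2.5],"rotation": [0,0,0],"gripper": 10},
    {"travel": [-3.1,0,2.5],"rotation": [0,0,0],"gripper": 10},
    {"travel": [-3.1,0,2.5],"rotation": [0,0,0],"gripper": 10},
    {"travel": [0,0,0],"rotation": [0,0,0],"gripper": 10},
    {"travel": [0,0,0],"rotation": [0,0,0],"gripper": 10}
  ]
}}

```text
t: 13.85
tcp_pos: [0.5067, -0.2332, 0.1777]
tool_rot: [0.894, -0.1, 0.434, 0.049]
force: [-0.1, -0.9, -2.4]
finger_gap: 0.201
```

```bash
python3 - <<'E'
from h import *
st();print(manip.sense()["ft_torque"])
E
```

```text
t 13.85 grasp [ 492.2 -229.9  189.5] tcp [ 506.7 -233.2  177.7] z [ 0.766 -0.174 -0.619] x [ 0.604 -0.136  0.786] F [-0.1 -0.9 -2.4] gap 0.201 q [-0.92  0.57  2.3   2.26  0.71 -1.3 ]
[0.1763268  0.66758176 0.06076923]
```

Call:
{"name": "send_rows", "arguments": {
  "motion": [
    {"travel": [-1,0,0.8],"rotation": [0,0,0],"gripper": 10},
    {"travel": [-1,0,0.8],"rotation": [0,0,0],"gripper": 10},
    {"travel": [-1,0,0.8],"rotation": [0,0,0],"gripper": 10},
    {"travel": [-1,0,0.8],"rotation": [0,0,0],"gripper": 10},
    {"travel": [-1,0,0.8],"rotation": [0,0,0],"gripper": 10},
    {"travel": [-1,0,0.8],"rotation": [0,0,0],"gripper": 10},
    {"travel": [-1,0,0.8],"rotation": [0,0,0],"gripper": 10},
    {"travel": [0,0,0],"rotation": [0,0,0],"gripper": 10}
  ]
}}

```text
t: 14.52
tcp_pos: [0.5068, -0.2333, 0.1688]
tool_rot: [0.894, -0.1, 0.434, 0.049]
force: [0.5, -0.3, -2.1]
finger_gap: 0.198
```

Call:
{"name": "send_rows", "arguments": {
  "motion": [
    {"travel": [-0.8,0,0.6],"rotation": [0,0,0],"gripper": 10},
    {"travel": [0,0,0],"rotation": [0,0,0],"gripper": 10}
  ]
}}

```text
t: 14.68
tcp_pos: [0.5068, -0.2333, 0.1679]
tool_rot: [0.894, -0.1, 0.434, 0.049]
force: [-0.4, 0.4, -1.8]
finger_gap: 0.197
```

Call:
{"name": "send_rows", "arguments": {
  "motion": [
    {"travel": [-0.8,0,0.6],"rotation": [0,0,0],"gripper": 10},
    {"travel": [0,0,0],"rotation": [0,0,0],"gripper": 10}
  ]
}}

```text
t: 14.85
tcp_pos: [0.5068, -0.2333, 0.167]
tool_rot: [0.894, -0.1, 0.434, 0.049]
force: [-0.0, -0.4, -1.3]
finger_gap: 0.198
```

Call:
{"name": "send_rows", "arguments": {
  "motion": [
    {"travel": [-0.8,0,0.6],"rotation": [0,0,0],"gripper": 10},
    {"travel": [0,0,0],"rotation": [0,0,0],"gripper": 10}
  ]
}}

```text
t: 15.02
tcp_pos: [0.507, -0.2333, 0.1666]
tool_rot: [0.894, -0.1, 0.435, 0.049]
force: [0.3, 0.7, 0.3]
finger_gap: 0.197
```

Call:
{"name": "send_rows", "arguments": {
  "motion": [
    {"travel": [-0.8,0,0.6],"rotation": [0,0,0],"gripper": 10},
    {"travel": [0,0,0],"rotation": [0,0,0],"gripper": 10}
  ]
}}

```text
t: 15.18
tcp_pos: [0.5072, -0.2333, 0.1666]
tool_rot: [0.893, -0.1, 0.436, 0.049]
force: [-3.7, 1.3, 7.3]
finger_gap: 0.2
```

Call:
{"name": "send_rows", "arguments": {
  "motion": [
    {"travel": [0,0,0],"rotation": [0,0,0],"gripper": 17},
    {"travel": [0,0,0],"rotation": [0,0,0],"gripper": 19},
    {"travel": [0,0,0],"rotation": [0,0,0],"gripper": 21},
    {"travel": [0,0,0],"rotation": [0,0,0],"gripper": 25},
    {"travel": [0,0,0],"rotation": [0,0,0],"gripper": 32},
    {"travel": [0,0,0],"rotation": [0,0,0],"gripper": 45},
    {"travel": [0,0,0],"rotation": [0,0,0],"gripper": 55},
    {"travel": [0,0,0],"rotation": [0,0,0],"gripper": 55},
    {"travel": [0,0,0],"rotation": [0,0,0],"gripper": 55}
  ],
  "newtons": 20
}}

```text
t: 15.93
tcp_pos: [0.5068, -0.2333, 0.165]
tool_rot: [0.894, -0.1, 0.434, 0.049]
force: [0.6, -0.6, 0.5]
finger_gap: 0.646
```

```bash
python3 - <<'E'
from h import *
st()
q=manip.sense()["q"]
walk([((.492,-.23,.178),-13,38),((.41,-.21,.24),-13,38),((.41,-.21,.30),-5,38),((.42,-.03,.36),0,40)],q)
im=manip.snapshot("top");cv2.imwrite("pics/top8.png",im[:,:,::-1])
E
```

```text
t 15.93 grasp [ 492.2 -230.   176.8] tcp [ 506.8 -233.3  165. ] z [ 0.766 -0.174 -0.619] x [ 0.603 -0.136  0.786] F [ 0.6 -0.6  0.5] gap 0.646 q [-0.92  0.61  2.3   2.3   0.74 -1.36]
(array([ 0.41, -0.21,  0.24]), -13, 38) q [-1.13  0.39  2.44  1.98  0.74 -1.2 ] maxstep 0.06 err 0.009 minq5 0.74
(array([ 0.41, -0.21,  0.3 ]), -5, 38) q [-1.2   0.18  2.32  1.45  0.79 -0.72] maxstep 0.05 err 0.000 minq5 0.74
(array([ 0.42, -0.03,  0.36]), 0, 40) q [-0.7  -0.13  2.32  1.2   0.56 -0.07] maxstep 0.08 err 0.000 minq5 0.56
```

Call:
{"name": "send_rows", "arguments": {
  "motion": [
    {"travel": [0,0,-6],"rotation": [0,0,0],"gripper": 55},
    {"travel": [0,0,-10],"rotation": [0,0,0],"gripper": 55},
    {"travel": [0,0,-12],"rotation": [0,0,0],"gripper": 55},
    {"travel": [0,0,-12],"rotation": [0,0,0],"gripper": 55},
    {"travel": [0,0,-12],"rotation": [0,0,0],"gripper": 55},
    {"travel": [0,0,-12],"rotation": [0,0,0],"gripper": 55},
    {"travel": [0,0,-10],"rotation": [0,0,0],"gripper": 55},
    {"travel": [10,0,-8],"rotation": [0,0,0],"gripper": 55},
    {"travel": [14,0,-11],"rotation": [0,0,0],"gripper": 55},
    {"travel": [14,0,-11],"rotation": [0,0,0],"gripper": 55},
    {"travel": [14,0,-11],"rotation": [0,0,0],"gripper": 55},
    {"travel": [14,0,-11],"rotation": [0,0,0],"gripper": 55}
  ]
}}

```text
t: 16.98
tcp_pos: [0.4489, -0.2195, 0.2958]
tool_rot: [0.894, -0.1, 0.434, 0.049]
force: [0.3, 0.1, 0.2]
finger_gap: 0.642
```

```bash
python3 - <<'E'
from h import *
st();q=manip.sense()["q"]
T=cur();g=(T[:3,3]-G*T[:3,2])/1e3
walk([(g,-13,38),((.40,-.36,.34),-35,45),((.30,-.48,.38),-50,50)],q)
plan([pose((.38,-.38,.38),-38,48),pose((.26,-.50,.42),-55,55)],[10,10])
E
```

```text
t 16.98 grasp [ 434.3 -216.2  307.5] tcp [ 448.9 -219.5  295.8] z [ 0.765 -0.175 -0.619] x [ 0.604 -0.136  0.785] F [0.3 0.1 0.2] gap 0.642 q [-1.06  0.16  2.29  1.6   0.62 -0.63]
(array([ 0.4 , -0.36,  0.34]), -35, 45) q [-1.13  0.13  2.07  1.02  0.42  0.21] maxstep 0.09 err 0.000 minq5 0.42
(array([ 0.3 , -0.48,  0.38]), -50, 50) q [-1.36  0.11  1.89  0.58  0.59  0.68] maxstep 0.05 err 0.000 minq5 0.44
10 x travel [6.3, 17.8, -3.7] rot [-1.83, -0.96, 1.73] minmax [ 390. -388.  303.] [ 446. -237.  366.]
10 x travel [2.4, 17.4, -3.0] rot [-1.06, -0.69, 1.33] minmax [ 266. -509.  370.] [ 379. -401.  404.]
```

Call:
{"name": "send_rows", "arguments": {
  "motion": [
    {"travel": [6.3,17.8,-3.7],"rotation": [-1.8,-1,1.7],"gripper": 55},
    {"travel": [6.3,17.8,-3.7],"rotation": [-1.8,-1,1.7],"gripper": 55},
    {"travel": [6.3,17.8,-3.7],"rotation": [-1.8,-1,1.7],"gripper": 55},
    {"travel": [6.3,17.8,-3.7],"rotation": [-1.8,-1,1.7],"gripper": 55},
    {"travel": [6.3,17.8,-3.7],"rotation": [-1.8,-1,1.7],"gripper": 55},
    {"travel": [6.3,17.8,-3.7],"rotation": [-1.8,-1,1.7],"gripper": 55},
    {"travel": [6.3,17.8,-3.7],"rotation": [-1.8,-1,1.7],"gripper": 55},
    {"travel": [6.3,17.8,-3.7],"rotation": [-1.8,-1,1.7],"gripper": 55},
    {"travel": [6.3,17.8,-3.7],"rotation": [-1.8,-1,1.7],"gripper": 55},
    {"travel": [6.3,17.8,-3.7],"rotation": [-1.8,-1,1.7],"gripper": 55}
  ]
}}

```text
t: 17.82
tcp_pos: [0.3906, -0.3884, 0.3651]
tool_rot: [0.885, -0.302, 0.335, 0.115]
force: [-0.3, 0.8, -0.3]
finger_gap: 0.643
```

Call:
{"name": "send_rows", "arguments": {
  "motion": [
    {"travel": [2.4,20,-3],"rotation": [-1,-0.7,1.3],"gripper": 55},
    {"travel": [2.4,20,-3],"rotation": [-1,-0.7,1.3],"gripper": 55},
    {"travel": [2.4,20,-3],"rotation": [-1,-0.7,1.3],"gripper": 55},
    {"travel": [2.4,20,-3],"rotation": [-1,-0.7,1.3],"gripper": 55},
    {"travel": [2.4,20,-3],"rotation": [-1,-0.7,1.3],"gripper": 55},
    {"travel": [2.4,20,-3],"rotation": [-1,-0.7,1.3],"gripper": 55},
    {"travel": [2.4,20,-3],"rotation": [-1,-0.7,1.3],"gripper": 55},
    {"travel": [2.4,20,-3],"rotation": [-1,-0.7,1.3],"gripper": 55},
    {"travel": [2.4,20,-3],"rotation": [-1,-0.7,1.3],"gripper": 55},
    {"travel": [2.4,20,-3],"rotation": [-1,-0.7,1.3],"gripper": 55},
    {"travel": [0,0,0],"rotation": [0,0,0],"gripper": 55}
  ]
}}

```text
t: 18.73
tcp_pos: [0.2489, -0.5322, 0.4039]
tool_rot: [0.85, -0.434, 0.265, 0.136]
force: [1.5, -0.0, 0.9]
finger_gap: 0.645
```

```bash
python3 - <<'E'
from h import *
st()
s=manip.snapshot("side")[:,:,::-1];t=manip.snapshot("top")[:,:,::-1].copy();cv2.imwrite("pics/top9.png",t);cv2.imwrite("pics/side9.png",s)
r=lambda a,k:cv2.resize(a,None,fx=k,fy=k,interpolation=cv2.INTER_CUBIC)
o=np.zeros((600,800,3),np.uint8);o[:360,:400]=r(s[120:240,210:343],3)[:360,:400] if 0 else r(s[130:220,260:360],4)
t2=t;a=cv2.convertScaleAbs(r(t2[185:240,295:365],5.7),alpha=1.6);o[:a.shape[0],401:401+a.shape[1]]=a[:,:399]
b=r(t[140:215,130:290],2.4);c=r(s[120:285,100:270],1.4)
o[365:365+b.shape[0],:b.shape[1]]=b;o[365:365+c.shape[0],405:405+c.shape[1]]=c[:235]
cv2.imwrite("pics/c9.png",o)
E
```

```text
t 18.73 grasp [ 242.5 -523.4  419.6] tcp [ 248.9 -532.2  403.9] z [ 0.333 -0.461 -0.823] x [ 0.482 -0.667  0.569] F [ 1.5 -0.   0.9] gap 0.645 q [-1.47  0.1   1.73  0.41  0.81  0.84]
```

View pics/c9.png

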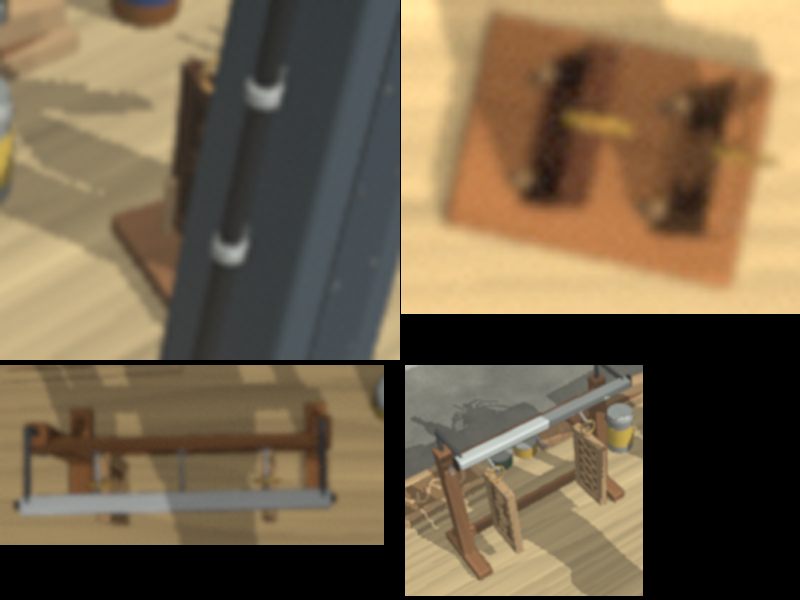

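```bash
python3 - <<'E'
from h import *
a=plane("top",329.0,206.3,.231);b=plane("top",355.2,211.8,.231);y=np.radians(-13)
R2=np.array([[np.cos(y),np.sin(y)],[-np.sin(y),np.cos(y)]])
print(a,b,"stand-frame diff mm",R2@(a-b)[:2]*1e3,"lotus eye minus slot mm",R2@(a[:2]-[.5263,-.2404])*1e3)
E
```

```text
[ 0.52733914 -0.2390617   0.231     ] [ 0.50814486 -0.32906788  0.231     ] stand-frame diff mm [-1.54464787 92.01710393] lotus eye minus slot mm [0.71145906 1.53775839]
```

```bash
python3 -c "
from station import manip
print(manip.sign_off())"
```

```text
the job is handed in; nothing more can be done
None
```

The lotus panel is off the middle hook and standing upright in the stand's empty slot. I handed the job in at about 18.8 s of the 46 s allowed.

I gripped it at its near top corner with the tool tilted 38° below horizontal, raised it 20 mm, drew it off the hook and lowered it slowly between the dowels. Touchdown reached about 7 N, and then I let go and moved the arm clear.

**Last checks:**
- **Position:** in the top view the lotus eye is 92 mm across from the standing panel's eye (90 expected) and about 1 mm off along the slot's length. It is within 2 mm of the measured slot centre.
- **Height:** contact came within about 1 mm of the grip height expected for the foot on the base board. There was no contact on the way down past the dowels.
- **Other things:** the vine and fret panels still hang, the standing panel is still in its slot, and the middle hook is empty. The mallet, hammer and jar were not in the last crops I viewed, but I saw no sign of contact with anything else in the forces after each move.

**Disagreements and gaps:**
- **Camera against arm:** the top camera and the arm's own position differed by 2–4 mm sideways near the stand. I allowed for that when aligning.
- **Side view:** it was mostly blocked by the arm at the stand, so the last placement check rests on the top view and the contact forces.
- **Tilt:** my first choice, 40° on a different wrist setting, ran into the limit of joint 5, so I changed the wrist before gripping.

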